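Clip a filter cartridge into the habitat's service tray and slide it home on its port seal

ROBOT

A 6-joint arm with a two-finger parallel gripper is mounted at the origin on the work surface. World frame = base frame: x ahead of the robot, y to its left, z up, the work surface at z = 0. Lengths are in m, angles in rad, forces in N, time in s.
With the tool pointing down it reaches from about 0.35 to 0.975 m from the base axis. Payload 17.4 kg.
Tool frame: the origin (TCP) lies at the very end of the fingers, on their centre line; the grasp point (between the pads) lies 19 mm behind it; y points along the fingers, x is the direction in which the jaws open and shut, and the axes are right-handed (so a half turn about y gives the same grasp; the last joint's range is limited). The gripper opens to 85 mm and grips with 20 to 120 N. Pads are 22 mm wide; open, the fingers measure 114 mm over their backs; the gripper's body (76 mm by 85 mm) begins 54 mm behind the grasp point. The pads swing forward as they close: fully open they stand 13 mm farther back than shut.
Start: joints at [-0.038, 0.116, 1.442, -0, 1.584, -0.038], TCP at [0.675, -0, 0.194] pointing down, gripper open.
Joint ranges: [-2.83, 2.83], [-0.83, 2.19], [0.07, 2.5], [-1.14, 4.28], [0.01, 3], [-2.97, 2.97]. Speed limits (rad/s): [1.89, 1.89, 2.22, 3.14, 3.14, 3.14].

INTERFACE

Orientations are given as a 3x3 rotation matrix whose columns are the frame's x, y, z axes.
In Python, from workcell import read_state, capture, hand_in gives the robot as it stands.
- The arm moves only by the tool play_rows, never from a script. Its argument "commands" is one flat list of numbers, 7 for each row, row after row: the shift along the tool's x, y, z in mm, then the turn, a rotation vector about the tool's x, y, z in rad, then the finger opening in mm, from 0 to 85.4. A call has 1 to 12 rows; each row shifts and turns the commanded pose from where the row before left it, along the tool's axes as they then stand; what a row does not reach is not made up. A row lasts 1/8 s, in which the tool goes at most 62.5 mm and 10.7 degrees, less where a joint would pass 70% of its speed; a pose out of reach is approached as far as the arm can. A call with a gripper value outside its range is refused whole. The fingers move at their own pace and stop on an object; "force" is the grip in N (left out, the last holds). Time passes only in rows, so rows that do not move let the fingers close. It gives the time, the measured TCP pose, the force and the opening at its end, in the units of the state.
- read_state(): the state, without advancing time (a new reading comes with each control period).
- capture(name): name is "scene" or "side" or "wrist"; returns a dict with "img" (480x640x3 uint8, blue, green, red), "fx", "fy", "cx", "cy" (pixels), "R" (3x3) and "t" (3): a world point X has camera coordinates R X + t; the wrist camera has in their place "tool_from_camera" (4x4, takes a point from camera to tool coordinates, whose origin is the TCP and whose axes are the tool frame's). Camera axes: x right, y down, z forward; pixel columns grow to the right and rows downward; lengths in m; the calibration is good to about 2 mm. A picture is of the moment at which its call begins: read the wrist's pose just before it. There is no depth.
- hand_in(): hands the job in, once; it reports no verdict.
The state is a dict: "time_s": time; "joint_positions": joint angles; "qvel": joint speeds; "tau": joint torques, N m; "ee_pos": TCP position; "ee_rot": TCP orientation; "force": force on the tool from outside, world axes, zero at the start; "wrist_torque": the same for the moment, N m; "width": opening from 0.0 (shut) to 1.0 (fully open).
Only numpy, scipy, OpenCV 4.12 (cv2) and the standard library are available. Lean on these libraries where they do the work, as an engineer would, in place of code of your own. Each camera call takes 0.05 s, during which the arm holds its last target.

TASK

Take the filter cartridge from its cradle, lay it over the two spring clips on the blue service tray with its spigot towards the port block, press it down until it snaps fully into both clips, then slide it along the clips until you feel its spigot press on the seal inside the port, and leave it there. Be gentle: never press so hard that the sprung deck bottoms out or that the port is rammed, and leave the other things on the bench where they are.

Things in the scene. Friction and masses are not known exactly. Their poses are not given: they have to be found in the camera images.
- cartridge_mid (a point): Filter cartridge: plain aluminium tube, 26 mm in diameter, 170 mm long, about 0.2 kg, with a 12 mm steel spigot, 14 mm long with tapered tip, on one flat end. This point is on its axis, half-way along the 170 mm tube. Its y axis runs along the tube towards the spigot. At the start it lies level in the cradle, its axis 42 mm above the bench.
- cartridge_shoulder (a point): Centre of the cartridge's flat shoulder, where the spigot begins: on the axis, 85 mm from cartridge_mid. The spigot's tip is 14 mm further on.
- seat (a point): Point on the deck half-way between the two spring clips, on the line where the seated cartridge's axis lies: 72 mm above the bench, 34 mm above the deck's top, which is bare between the clips. Its y axis runs along that line towards the port block, z is up. It moves with the deck. The clips stand 50 mm either side of it along y.
- port_face (a point): Centre of the bore's mouth in the port block's face, 95 mm from seat along y. The bore is 15 mm in diameter, chamfered. Inside it sits a rubber seal, 5 to 12 mm behind this face; its depth differs from unit to unit and cannot be seen from outside. The cartridge is home when its spigot bears on that seal; its shoulder then stands 2 to 9 mm short of this face.
- port: The port block on the deck: 50 mm wide, 22 mm thick, 16 mm high above the bore's axis; frame origin at the deck's underside below seat. Float-mounted on a spring, it gives 1 mm along y per 8 N; over 15 N on it or its seal is ramming. To clear it, lay the cartridge in the clips with cartridge_mid 6 to 12 mm from seat, away from the port; it then slides with about 3 to 7 N of friction.
- deck (a joint): How far the deck, with clips and port block, is pressed down on its four coil-spring mounts, in m: 0 at rest, growing downwards, about 1 mm per 2 N. It sinks 7 to 9 mm while the cartridge is forced into the clips, and springs back as they snap. The mounts count as bottomed at 0.012 m, some 24 N.
- cradle: The cradle: aluminium base plate 76 x 150 x 8 mm, fixed on the bench, with two white V-blocks 14 mm wide, 104 mm apart centre to centre, nothing between them; origin under its centre, y along the cartridge.
- tray: The blue service tray, 140 mm (x) by 260 mm (y), fixed on the bench, with 26 mm high side rails; origin under its centre, y axis along the clips towards the port.
- cartridge: The cartridge's body frame: its origin is the same point as cartridge_mid.
- parts_tray: Bystander: grey open parts tray, 100 x 140 x 28 mm; origin under its centre.
- dust_cap: Bystander: aluminium connector cap, 32 mm wide, 26 mm high; origin under its centre.
- bottle: Bystander: white solvent bottle, 44 mm wide, 110 mm high; origin under its centre.
- driver: Bystander: screwdriver lying on the bench; origin under its middle.
- clip_ar: One of the four leaves of the two C-shaped steel clips (origin at its foot). Each clip is 12 mm wide and open to the top; its flared lips are 36 mm apart at the tips, 12 mm above seat, and narrow to a 23 mm throat 6 mm above seat, so the tube must force the leaves apart and then drops onto the seat. Pressed in at the middle, the cartridge snaps in at 13 to 19 N.
Mind the look-alikes: they are no part of the job. Leave any orange or turquoise look-alike of the cartridge alone.

How it is judged:
On the way:
1. the cartridge lies snapped down in both clips (z of cartridge_mid in the frame of seat between -0.002 and 0.002 m and x of cartridge_mid in the frame of seat between -0.0025 and 0.0025 m and z of cartridge_shoulder in the frame of seat between -0.003 and 0.003 m and angle between the y axis of cartridge_mid and the y axis of seat, either way round below 0.035 rad), for 0.2 s.
At the end, for the whole second after the job is handed in: The cartridge is released and at rest, down on its seat in both clips (axis within 2 mm of the seat line in height, 2.5 mm sideways and 2 degrees in direction), its spigot at least 4.4 mm inside the bore and still pressing on the seal there (contact over 0.3 N) (all of step 1 and linear speed of cartridge below 0.01 m/s and y of cartridge_shoulder in the frame of port_face between -0.0096 and 0.001 m and contact force between cartridge and port above 0.3 N); the robot touches nothing.
It fails at once if the deck is pressed down more than 12 mm on its spring mounts (some 24 N) (value of joint deck above 0.012 m).
It fails at once if the cartridge is pushed against the port block or its seal with more than 15 N (contact force between cartridge and port above 15 N).
It fails at once if the parts tray, dust cap, bottle or screwdriver is moved more than 15 mm (distance of any of parts_tray, dust_cap, bottle, driver from where it was at the start of the episode above 0.015 m).
It also fails if it takes over 51 s, if anything falls off the work surface, if the arm or the gripper's body presses on something with over 40 N, if the wrist force passes 120 N, or if a joint passes its speed limit or range.

## Working session

There is one attempt and no reset: what is moved stays moved. The work goes in short steps, Python scripts to look and compute and a tool call to move; the robot and the scene stay as the last step left them, time stands still between calls to the robot, and variables do not carry over. Pictures are saved under pics/ and viewed, and the job is handed in when it is done.

Besides the shell and the picture viewer there is one more tool, called after "Emit:" as a command line: name --argument value ..., lists and objects as JSON in quotes. play_rows: Moves the arm, as the interface text tells. Its arguments: {"type":"object","properties":{"commands":{"type":"array","items":{"type":"number"}},"force":{"type":"number"}},"required":["commands"]}

```bash
mkdir -p pics; ls; python3 - <<'E'
from workcell import read_state, capture
import cv2
s=read_state();print(s)
for n in("scene","side","wrist"):
    c=capture(n);cv2.imwrite(f"pics/{n}0.png",c["img"])
    print(n,{k:v for k,v in c.items() if k!="img"})
E
```

```text
pics
{'time_s': 0.0, 'joint_positions': array([-3.78344764e-02,  1.16515304e-01,  1.44227925e+00, -4.93694697e-06,
        1.58397104e+00, -3.78393817e-02]), 'qvel': array([-0.00050622, -0.00117326,  0.00057157,  0.00019758, -0.00043512,
       -0.00077646]), 'tau': array([-3.01628024e-03, -7.32023120e+01, -6.32483125e+01, -3.67824050e-04,
        6.55109907e-03, -4.52531231e-05]), 'ee_pos': array([ 6.74771496e-01, -2.51687185e-05,  1.93133738e-01]), 'ee_rot': array([[ 9.99999313e-01, -1.17228391e-03, -4.81998076e-06],
       [ 4.86621179e-06,  3.94338691e-05,  9.99999999e-01],
       [-1.17228372e-03, -9.99999312e-01,  3.94395465e-05]]), 'force': array([ 0.41655773, -0.44034741,  0.06813807]), 'wrist_torque': array([-0.03560642,  0.02351883,  0.02192445]), 'width': 1.0016010203441044}
scene {'fx': 467.1334310619091, 'fy': 467.1334310619091, 'cx': 314.1313059145067, 'cy': 235.9336202928407, 'R': array([[-0.2402005 ,  0.97068199,  0.00895465],
       [ 0.64031248,  0.16536855, -0.7501021 ],
       [-0.72959142, -0.17444113, -0.66126141]]), 't': array([ 0.13621898, -0.30686036,  1.4073736 ])}
side {'fx': 619.0254576928136, 'fy': 619.0254576928136, 'cx': 316.18975592867423, 'cy': 241.68191908054908, 'R': array([[-0.98938663, -0.14521399,  0.00519603],
       [-0.10992247,  0.72459039, -0.68035713],
       [ 0.09503238, -0.6737074 , -0.73286232]]), 't': array([0.55118405, 0.10792736, 1.29375203])}
wrist {'fx': 432.16533381174435, 'fy': 432.16533381174435, 'cx': 312.5088903113923, 'cy': 243.7496186472224, 'tool_from_camera': array([[ 9.99999562e-01, -6.71513130e-05,  9.33934040e-04,
        -3.89017122e-04],
       [-9.16674710e-04, -2.73581504e-01,  9.61848387e-01,
        -1.79636813e-01],
       [ 1.90917697e-04, -9.61848822e-01, -2.73581446e-01,
         6.94718506e-02],
       [ 0.00000000e+00,  0.00000000e+00,  0.00000000e+00,
         1.00000000e+00]])}
```

View pics/scene0.png

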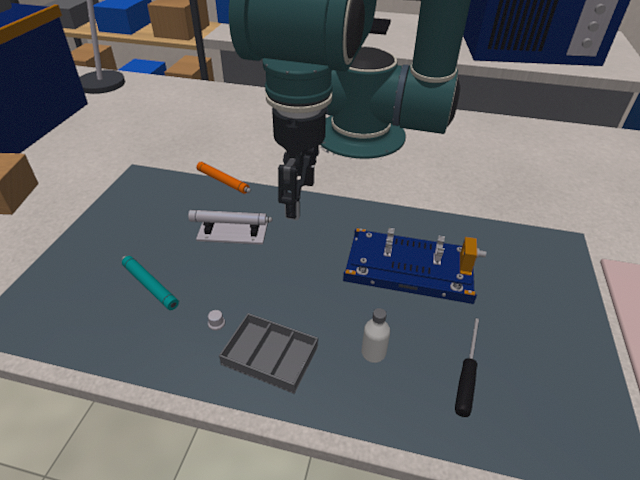

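View pics/side0.png

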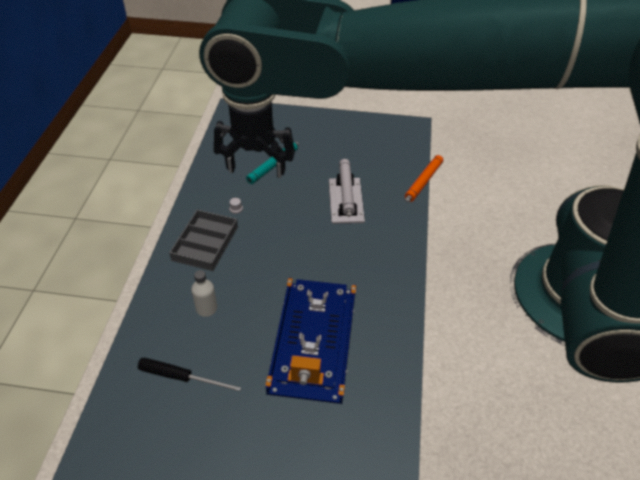

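View pics/wrist0.png

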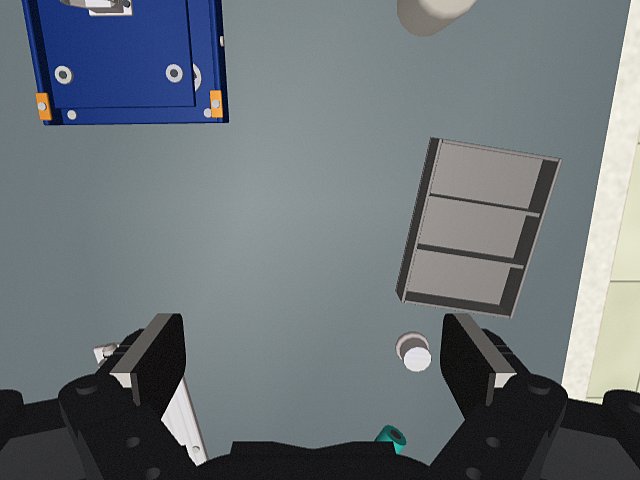

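The scene view shows the cartridge at about (230,217) with its spigot at (268,219), the tray at (412,265), and the orange port block at (469,255). In the side view the cartridge is at (347,187) and the tray at (312,340). I'll zoom in to measure.

```bash
cat > h.py <<'E'
import numpy as np, cv2
from workcell import read_state, capture
def zoom(img,x0,y0,x1,y1,k,name):
    o=cv2.resize(img[y0:y1,x0:x1],None,fx=k,fy=k,interpolation=cv2.INTER_CUBIC)
    for x in range((x0//10+1)*10,x1,10):
        cv2.line(o,(int((x-x0)*k),0),(int((x-x0)*k),6 if x%50 else 14),(0,255,255),1)
        if x%20==0: cv2.putText(o,str(x),(int((x-x0)*k)-8,24),0,.35,(0,255,255),1)
    for y in range((y0//10+1)*10,y1,10):
        cv2.line(o,(0,int((y-y0)*k)),(6,int((y-y0)*k)),(0,255,255),1)
        if y%20==0: cv2.putText(o,str(y),(8,int((y-y0)*k)+4),0,.35,(0,255,255),1)
    cv2.imwrite('pics/'+name+'.png',o)
def camRt(c,st=None):
    if 'R' in c: return c['R'],c['t']
    T=c['tool_from_camera'];Rwc=st['ee_rot']@T[:3,:3];o=st['ee_rot']@T[:3,3]+st['ee_pos']
    return Rwc.T,-Rwc.T@o
def ray(c,px,st=None):
    R,t=camRt(c,st);d=R.T@np.array([(px[0]-c['cx'])/c['fx'],(px[1]-c['cy'])/c['fy'],1.]);return -R.T@t,d
def onz(c,px,z,st=None):
    o,d=ray(c,px,st);return o+d*(z-o[2])/d[2]
def proj(c,X,st=None):
    R,t=camRt(c,st);p=R@np.asarray(X)+t;return np.array([c['fx']*p[0]/p[2]+c['cx'],c['fy']*p[1]/p[2]+c['cy']])
def tri(c1,p1,c2,p2,s1=None,s2=None):
    o1,d1=ray(c1,p1,s1);o2,d2=ray(c2,p2,s2)
    A=np.stack([d1,-d2],1);u=np.linalg.lstsq(A,o2-o1,rcond=None)[0]
    a=o1+u[0]*d1;b=o2+u[1]*d2;return (a+b)/2,np.linalg.norm(a-b)
E
python3 - <<'E'
from h import *
a=cv2.imread('pics/scene0.png');b=cv2.imread('pics/side0.png')
zoom(a,180,200,280,250,7.5,'zs_cart');zoom(a,335,220,495,310,5,'zs_tray')
zoom(b,320,150,380,230,7,'zd_cart');zoom(b,255,270,365,410,4.2,'zd_tray')
E
```

```text
(no output)
```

View pics/zs_cart.png

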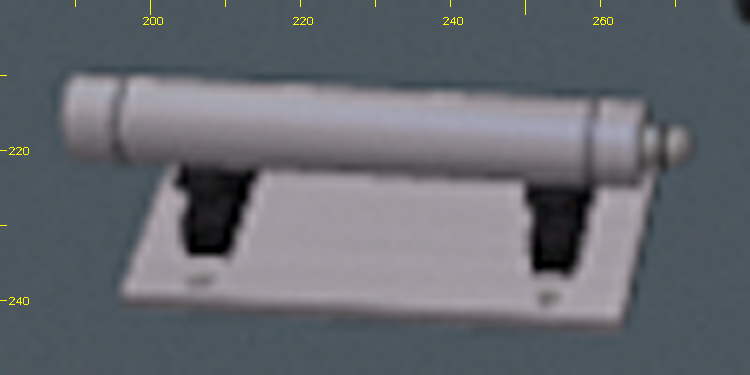

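View pics/zs_tray.png

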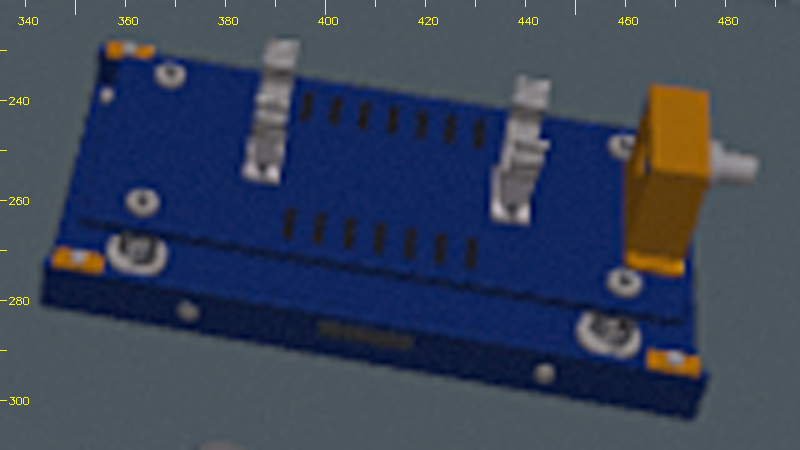

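View pics/zd_cart.png

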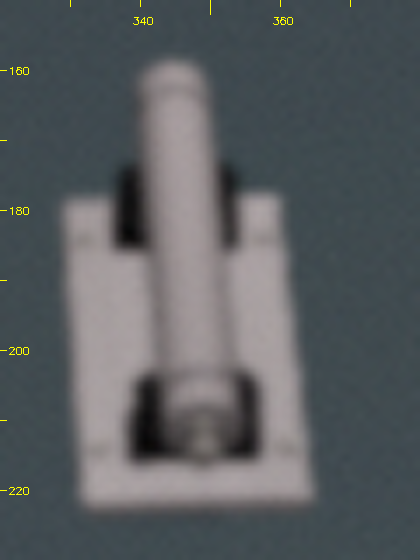

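View pics/zd_tray.png

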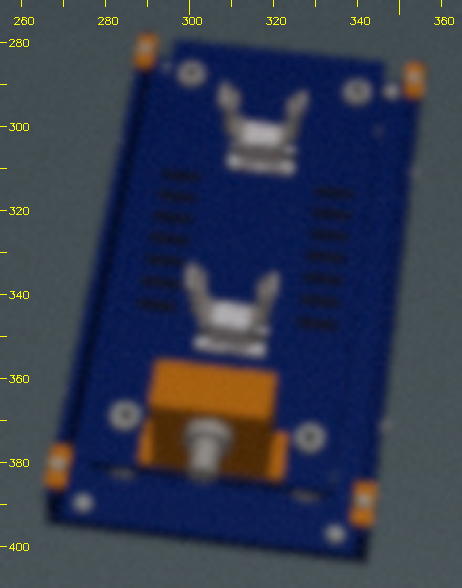

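```bash
python3 - <<'E'
from h import *
sc=capture("scene");sd=capture("side")
a=onz(sc,(190,215.3),.042);b=onz(sc,(265.5,218.7),.042);print(a,b,(a+b)/2,np.linalg.norm(a-b),np.degrees(np.arctan2(*(b-a)[:2])))
a=onz(sd,(344.5,161),.045);b=onz(sd,(348,210),.042);print(a,b)
# tray corners
for p in [(357,231),(349,272),(479,296)]: print('sc',p,onz(sc,p,.026))
for p in [(289,279),(353.5,283),(268,385),(341,394)]: print('sd',p,onz(sd,p,.028))
# clip feet (deck z .038): scene
for p in [(387,254.5),(437,263)]: print('foot sc',onz(sc,p,.038))
# port top corners z=.088
print('port sc',[onz(sc,p,.088) for p in [(465,237),(476,238),(474.5,255),(461,254)]])
print('port sd',[onz(sd,p,.088) for p in [(292,356),(320,359),(319,369.5),(290,367)]])
print('clips sd tips',[onz(sd,p,.084) for p in [(307,290),(328,292),(299.5,333),(321,335)]])
print('clips sc tips',[onz(sc,p,.084) for p in [(392,228.5),(441,236)]])
E
```

```text
[ 0.53253663 -0.29430629  0.042     ] [ 0.50172624 -0.12765711  0.042     ] [ 0.51713143 -0.2109817   0.042     ] 0.16947338846349483 -10.47466706148314
[ 0.53119113 -0.29810278  0.045     ] [ 0.50397924 -0.1319272   0.042     ]
sc (357, 231) [0.4735255 0.074148  0.026    ]
sc (349, 272) [0.60190514 0.08042592 0.026     ]
sc (479, 296) [0.60286238 0.33302573 0.026     ]
sd (289, 279) [0.60300878 0.07529822 0.028     ]
sd (353.5, 283) [0.46998613 0.06594724 0.028     ]
sd (268, 385) [0.59729907 0.32331656 0.028     ]
sd (341, 394) [0.46543316 0.32173443 0.028     ]
foot sc [0.54497611 0.14825109 0.038     ]
foot sc [0.54458747 0.24918362 0.038     ]
port sc [array([0.50991787, 0.29314214, 0.088     ]), array([0.50753115, 0.31431873, 0.088     ]), array([0.55858842, 0.31093066, 0.088     ]), array([0.56217531, 0.28596121, 0.088     ])]
port sd [array([0.55715184, 0.2944362 , 0.088     ]), array([0.50780762, 0.29319236, 0.088     ]), array([0.50655118, 0.31421382, 0.088     ]), array([0.55677197, 0.31674883, 0.088     ])]
clips sd tips [array([0.55451817, 0.14214109, 0.084     ]), array([0.51397862, 0.14095109, 0.084     ]), array([0.55256937, 0.24209561, 0.084     ]), array([0.51343726, 0.24059668, 0.084     ])]
clips sc tips [array([0.51541892, 0.14952635, 0.084     ]), array([0.51397241, 0.24731829, 0.084     ])]
```

Emit:
play_rows --commands '[-32,0,-40,0,0,0,85,-32,0,-40,0,0,0,85,-32,0,-41,0,0,0,85,-32,0,-41,0,0,0,85,-32,0,-40,0,0,0,85,0,0,0,0,-0.183,0,85,0,0,0,0,0,0,85,0,0,0,0,0,0,85]'

```text
time_s: 1.25
ee_pos: [0.5152, -0.2016, 0.1938]
ee_rot: [[0.984, -0.0, -0.179], [0.179, 0.0, 0.984], [-0.0, -1.0, 0.0]]
force: [1.1, -0.4, 0.0]
width: 0.998
```

```bash
python3 - <<'E'
from h import *
import pickle
s=read_state();c=capture("wrist");cv2.imwrite('pics/w1.png',c['img']);pickle.dump((s,c),open('w1.pkl','wb'))
print(s['time_s'],s['ee_pos'],s['ee_rot'],s['force'])
E
```

```text
1.25 [ 0.51524468 -0.2016425   0.19382903] [[ 9.83925110e-01 -7.80571779e-05 -1.78581556e-01]
 [ 1.78581563e-01  1.03402637e-04  9.83925106e-01]
 [-5.83366133e-05 -9.99999992e-01  1.15680024e-04]] [ 1.14075951 -0.42391528  0.03577435]
```

View pics/w1.png

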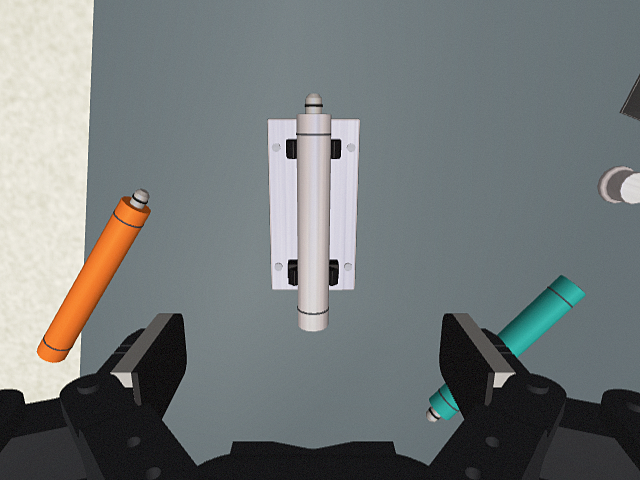

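The wrist view shows the tube centred at column about 313, with its shoulder at row 113 and its rear end at row about 330. The spigot points up, which is tool +z. I'll measure it precisely.

```bash
python3 - <<'E'
from h import *
import pickle
s,c=pickle.load(open('w1.pkl','rb'));g=cv2.cvtColor(c['img'],cv2.COLOR_BGR2GRAY).astype(int)
for r in (120,160,180,200,220,240,300,320):
    row=g[r,270:360];d=np.abs(np.diff(row));print(r,[(i+270,int(np.diff(row)[i])) for i in np.where(d>12)[0]])
col=g[90:345,313];print([(i+90,int(np.diff(col)[i])) for i in np.where(np.abs(np.diff(col))>12)[0]])
inv=lambda p:s['ee_rot'].T@(p-s['ee_pos'])*1000
for p in [(314,113.5),(313.7,160),(313.2,240),(313,300)]:
    q=onz(c,p,.042,s);print(p,q,inv(q))
q=onz(c,(313,324),.042,s);print('rear',q,inv(q)) 
q=onz(c,(314,113.5),.055,s);print('top front',q,inv(q)); q=onz(c,(313,330.5),.029,s);print('rear bottom',q,inv(q))
E
```

```text
120 [(np.int64(295), -69), (np.int64(296), -42), (np.int64(297), 21), (np.int64(298), 17), (np.int64(329), -44), (np.int64(330), 70), (np.int64(331), 39), (np.int64(358), -16)]
160 [(np.int64(295), -35), (np.int64(296), -92), (np.int64(297), 23), (np.int64(298), 18), (np.int64(299), 16), (np.int64(325), -19), (np.int64(328), -23), (np.int64(329), -19), (np.int64(330), 126), (np.int64(356), -22), (np.int64(357), -58), (np.int64(358), -24)]
180 [(np.int64(296), -124), (np.int64(297), 27), (np.int64(298), 17), (np.int64(299), 18), (np.int64(325), -19), (np.int64(328), -44), (np.int64(329), 33), (np.int64(330), 81), (np.int64(356), -17), (np.int64(357), -96), (np.int64(358), 35)]
200 [(np.int64(270), 21), (np.int64(295), 13), (np.int64(296), -128), (np.int64(297), 33), (np.int64(298), 13), (np.int64(299), 18), (np.int64(325), -17), (np.int64(328), -53), (np.int64(329), 90), (np.int64(330), 37), (np.int64(355), -27), (np.int64(356), -90), (np.int64(357), 22)]
220 [(np.int64(296), -86), (np.int64(298), 16), (np.int64(299), 19), (np.int64(324), -14), (np.int64(328), -64), (np.int64(329), 15
[... 1114 characters left out ...]
), (np.int64(315), 13), (np.int64(330), -59), (np.int64(331), -42)]
(314, 113.5) [ 0.5029254  -0.12797978  0.042     ] [  1.04240898 151.83760719  74.66103321]
(313.7, 160) [ 0.50874962 -0.16112532  0.042     ] [  0.85383235 151.83372523  41.00821061]
(313.2, 240) [ 0.51961482 -0.22288471  0.042     ] [  0.5152788  151.82649104 -21.69872657]
(313, 300) [ 0.52868622 -0.27361155  0.042     ] [  0.38198212 151.82053767 -73.2301216 ]
rear [ 0.5325929  -0.29507491  0.042     ] [  0.39290485 151.81801335 -95.0461297 ]
top front [ 0.5029057  -0.12818881  0.055     ] [  0.98494672 138.83758722  74.46038574]
rear bottom [ 0.53489909 -0.30758876  0.029     ] [   0.42803411  164.81653926 -107.77216459]
```

Emit:
play_rows --commands '[0.7,0,-1.4,0,0.004,0,85,0,40,0,0,0,0,85,0,40,0,0,0,0,85,0,40,0,0,0,0,85,0,30,0,0,0,0,60,0,15,0,0,0,0,60,0,6.5,0,0,0,0,60,0,0,0,0,0,0,60]' --force 60

```text
time_s: 2.3
ee_pos: [0.5163, -0.2034, 0.023]
ee_rot: [[0.984, 0.001, -0.178], [0.178, -0.0, 0.984], [0.001, -1.0, -0.0]]
force: [1.2, -0.5, 0.2]
width: 0.703
```

Emit:
play_rows --commands '[0,0,0,0,0,0,10,0,0,0,0,0,0,10,0,0,0,0,0,0,10,0,0,0,0,0,0,10,0,0,0,0,0,0,10,0,0,0,0,0,0,10]' --force 60

```text
time_s: 3.05
ee_pos: [0.5159, -0.2033, 0.0224]
ee_rot: [[0.984, -0.0, -0.178], [0.178, 0.0, 0.984], [-0.0, -1.0, 0.0]]
force: [-0.6, 0.1, 0.3]
width: 0.121
```

```bash
python3 - <<'E'
from h import *
s=read_state();c=capture("wrist");cv2.imwrite('pics/w2.png',c['img'])
print(s['time_s'],s['ee_pos'],s['force'],s['wrist_torque'],s['width'])
E
```

```text
3.05 [ 0.51593804 -0.20325518  0.02239162] [-0.58980018  0.11369154  0.33340965] [0.01199873 0.01042573 0.01188695] 0.12056214774305904
```

View pics/w2.png

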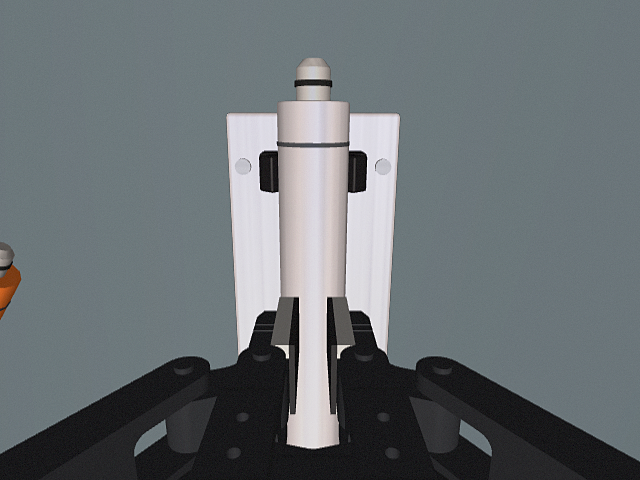

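```bash
python3 - <<'E'
from h import *
a=capture('scene')['img'];b=capture('side')['img']
zoom(a,170,150,300,260,6,'zs2');zoom(b,290,120,400,230,5,'zd2')
w=cv2.imread('pics/w2.png');zoom(w,220,280,420,460,4,'zw2')
print(read_state()['width'])
E
```

```text
0.11505909056217839
```

View pics/zs2.png

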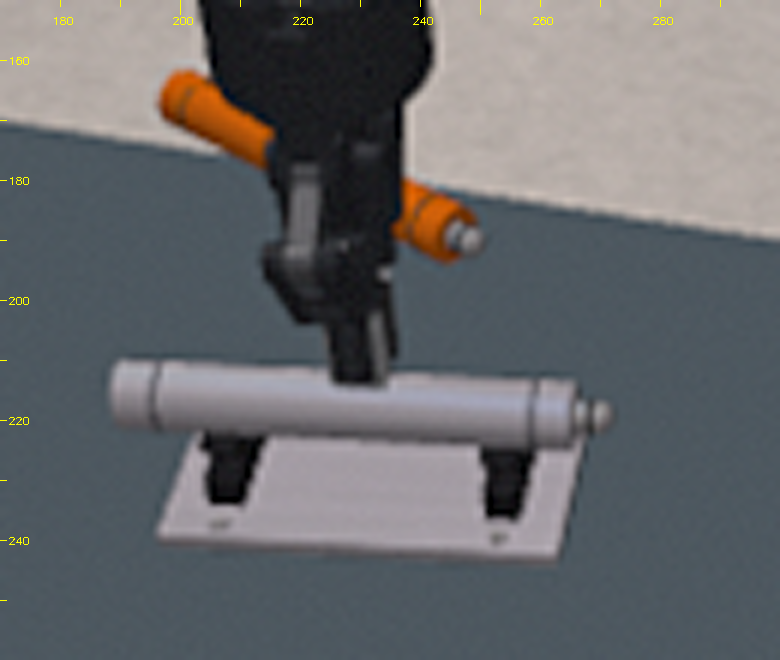

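View pics/zd2.png

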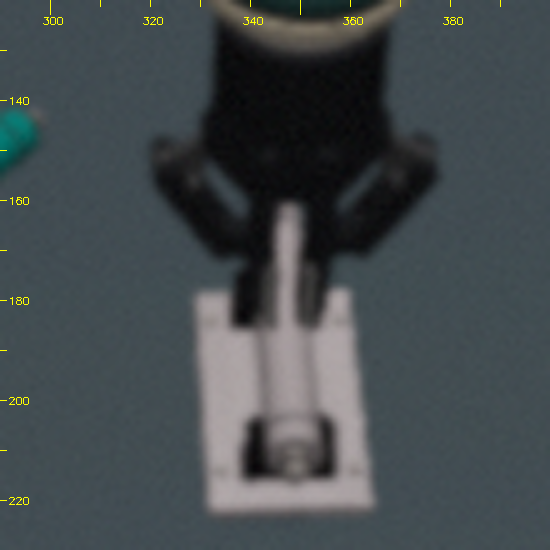

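View pics/zw2.png

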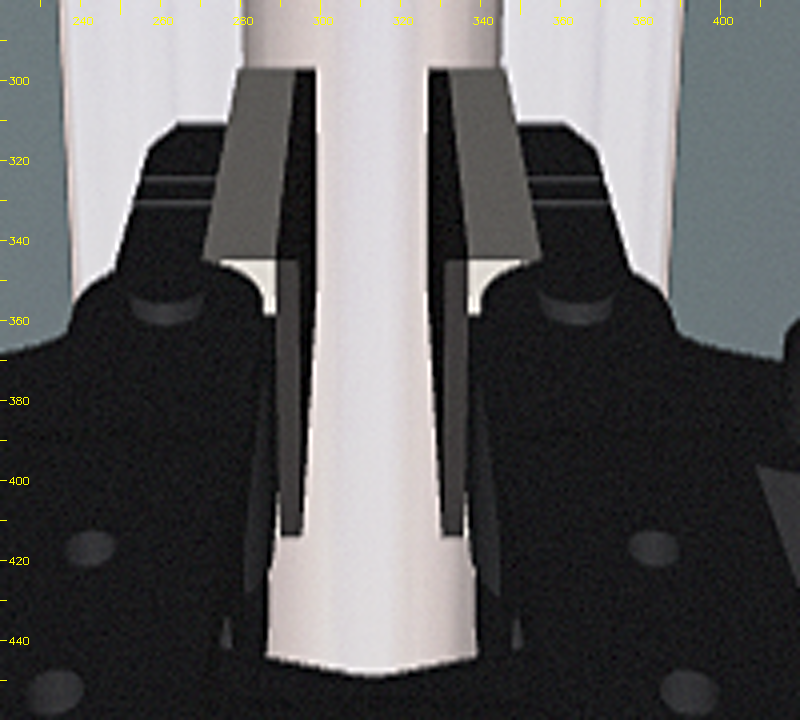

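```bash
python3 - <<'E'
from h import *
sc=capture('scene');sd=capture('side');s=read_state()
print('init tcp',proj(sc,[.6748,0,.1931]),proj(sd,[.6748,0,.1931]),'open finger tips',[ (proj(sc,[.6748+d,0,.193]),proj(sd,[.6748+d,0,.193])) for d in(-.05,.05)])
print('now',s['ee_pos'],s['width'],s['tau'],proj(sc,s['ee_pos']),proj(sd,s['ee_pos']),proj(sc,s['ee_pos']+[.015,0,0]),proj(sd,s['ee_pos']+[.015,0,0]))
a=cv2.imread('pics/scene0.png');zoom(a,250,130,350,230,6,'z3')
E
```

```text
init tcp [299.8096791 224.2918778] [257.43521588 191.99898749] open finger tips [(array([307.253846  , 206.69866513]), array([282.48096604, 194.64977597])), (array([291.64366902, 243.68976299]), array([232.59089582, 189.44376563]))]
now [ 0.51593784 -0.20326604  0.02239825] 0.11461625125578935 [ 1.39206953e-03 -5.46647358e+01 -5.85107374e+01 -2.59436376e-05
  7.91286857e-04  1.39367994e-04] [232.03369215 223.97818902] [345.95231688 194.59466147] [229.55298863 228.16386168] [339.65134316 193.94365656]
```

View pics/z3.png

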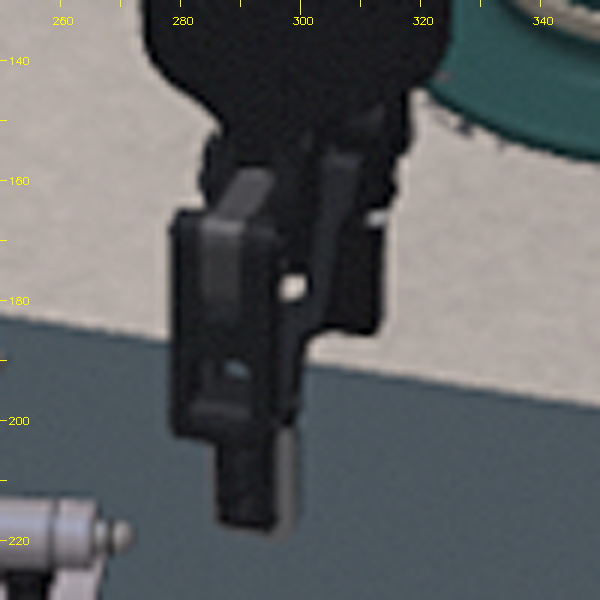

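```bash
python3 - <<'E'
from h import *
sc=capture('scene');sd=capture('side')
print(tri(sc,(230,213.5),sd,(340.5,185)))
print('open',tri(sc,(293,217.5),sd,(229,171)), tri(sc,(293,217.5),sd,(231,171)))
b=cv2.imread('pics/side0.png');zoom(b,200,90,310,190,6,'z4')
E
```

```text
(array([ 0.52831608, -0.19696007,  0.06031584]), np.float64(0.005891241731407533))
open (array([0.724844  , 0.00446536, 0.24640566]), np.float64(0.0033926348973351743)) (array([0.72182836, 0.00306411, 0.24462083]), np.float64(0.0017203923503258272))
```

View pics/z4.png

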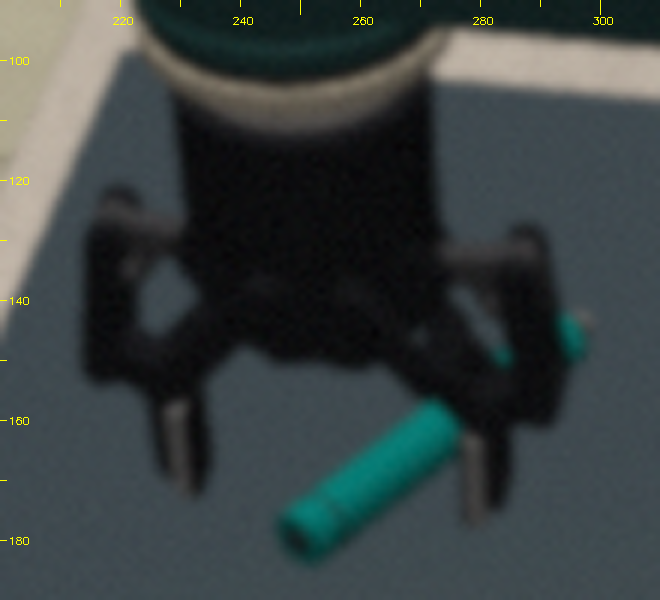

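The pictures disagree with the stated TCP. By triangulation and by the pad faces in the wrist view, the real fingertips sit about 37 mm behind it when shut. The jaws therefore closed just above the tube. I'll open, go about 36 mm lower and re-check.

Emit:
play_rows --commands '[0,-8,0,0,0,0,10,0,0,0,0,0,0,60,0,0,0,0,0,0,60,0,0,0,0,0,0,60,0,0,0,0,0,0,60,0,0,0,0,0,0,60]' --force 60

```text
time_s: 4.15
ee_pos: [0.5159, -0.2032, 0.0303]
ee_rot: [[0.984, -0.0, -0.178], [0.178, 0.0, 0.984], [-0.0, -1.0, 0.0]]
force: [0.3, 1.1, -0.3]
width: 0.703
```

```bash
python3 - <<'E'
from h import *
import pickle
s=read_state();c=capture("wrist");cv2.imwrite('pics/w3.png',c['img']);pickle.dump((s,c),open('w3.pkl','wb'))
print(s['time_s'],s['ee_pos'],s['force'],s['width'])
g=cv2.cvtColor(c['img'],cv2.COLOR_BGR2GRAY).astype(int)
for r in (110,130,160,190,220,240,260):
    row=np.diff(g[r,262:370]);print(r,[(int(i)+262,int(row[i])) for i in np.where(np.abs(row)>25)[0]])
E
```

```text
4.15 [ 0.51590853 -0.20323723  0.03030912] [ 0.31450968  1.12347045 -0.28882647] 0.7026956867319811
110 []
130 [(278, -103), (345, -27), (347, 122)]
160 [(272, 28), (273, -29), (274, -28), (279, 95), (346, -96), (351, 26), (353, -28), (363, 33), (364, 191)]
190 [(279, -100), (344, -37), (345, 104), (346, 28)]
220 [(280, -91), (343, -31), (345, 124)]
240 [(280, -93), (343, -44), (344, 109), (345, 35)]
260 [(280, -61), (281, -45), (342, -32), (344, 122)]
```

View pics/w3.png

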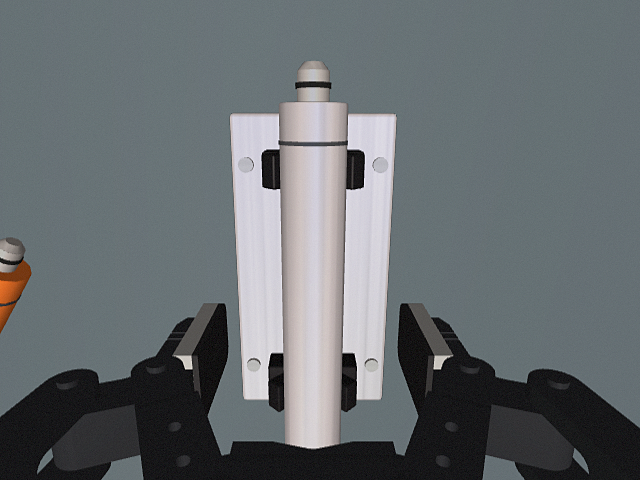

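Emit:
play_rows --commands '[0,15,0,0,0,0,60,0,12,0,0,0,0,60,0,8,0,0,0,0,60,0,5,0,0,0,0,60,0,4,0,0,0,0,60,0,0,0,0,0,0,60]' --force 60

```text
time_s: 4.95
ee_pos: [0.5159, -0.2032, -0.0138]
ee_rot: [[0.984, -0.0, -0.178], [0.178, 0.0, 0.984], [-0.0, -1.0, 0.0]]
force: [-0.1, -0.1, 1.1]
width: 0.707
```

```bash
python3 - <<'E'
from h import *
s=read_state();print(s['ee_pos'],s['force'])
a=capture('scene');b=capture('side');zoom(a['img'],170,150,300,260,6,'zs5');zoom(b['img'],290,120,400,230,5,'zd5')
E
```

```text
[ 0.51590383 -0.20322348 -0.01375817] [-0.09328136 -0.10658492  1.06525364]
```

View pics/zs5.png

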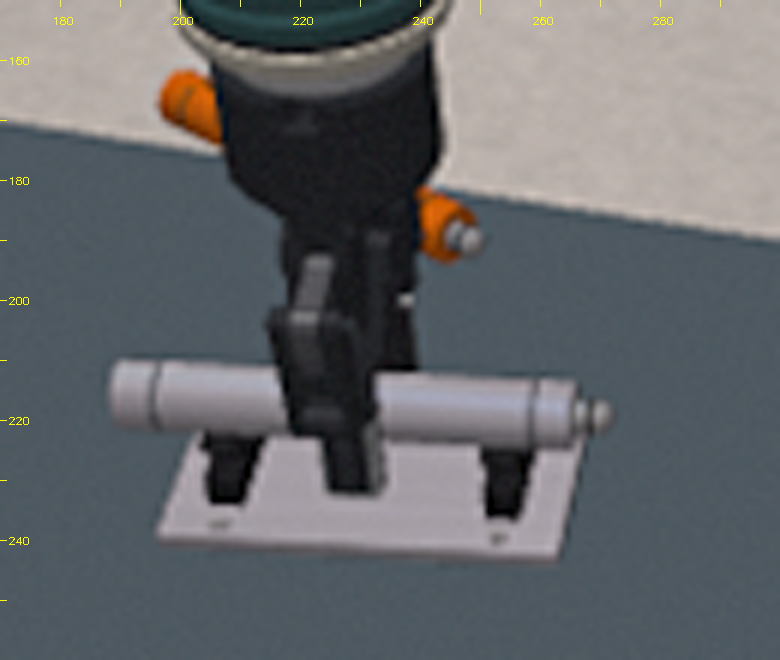

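View pics/zd5.png

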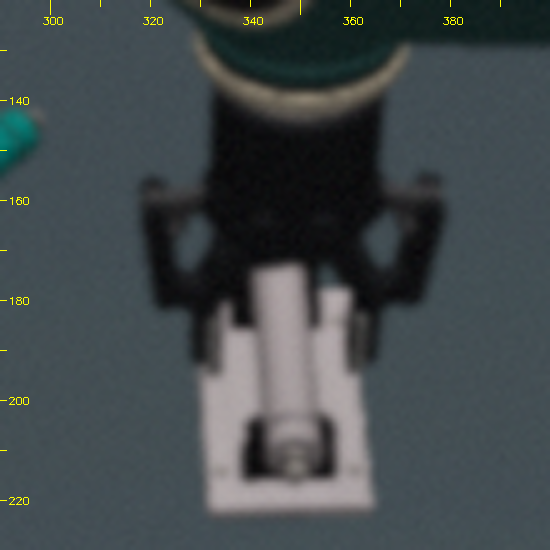

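The jaws now straddle the tube, with the fingertip at about (228,232) in the scene view. Closing.

Emit:
play_rows --commands '[0,0,0,0,0,0,10,0,0,0,0,0,0,10,0,0,0,0,0,0,10,0,0,0,0,0,0,10,0,0,0,0,0,0,10]' --force 60

```text
time_s: 5.68
ee_pos: [0.516, -0.2033, -0.0132]
ee_rot: [[0.984, 0.0, -0.178], [0.178, -0.0, 0.984], [0.0, -1.0, -0.0]]
force: [-2.8, 0.4, 5.4]
width: 0.284
```

Emit:
play_rows --commands '[0,-5,0,0,0,0,10,0,-15,0,0,0,0,10,0,-40,0,0,0,0,10,0,-40,0,0,0,0,10,0,-20,0,0,0,0,10,0,0,0,0,0,0,10,0,0,0,0,0,0,10]' --force 80

```text
time_s: 6.55
ee_pos: [0.5154, -0.203, 0.1047]
ee_rot: [[0.984, -0.002, -0.178], [0.178, 0.001, 0.984], [-0.002, -1.0, 0.001]]
force: [-0.3, -0.5, -2.0]
width: 0.277
```

```bash
python3 - <<'E'
from h import *
import pickle
s=read_state();c=capture("wrist");cv2.imwrite('pics/w6.png',c['img']);pickle.dump((s,c),open('w6.pkl','wb'))
print(s['time_s'],s['ee_pos'],s['force'],s['wrist_torque'],s['width'])
a=capture('scene');b=capture('side');cv2.imwrite('pics/s6.png',a['img']);cv2.imwrite('pics/d6.png',b['img'])
zoom(a['img'],170,120,300,230,6,'zs6');zoom(b['img'],290,80,400,210,4.5,'zd6')
E
```

```text
6.55 [ 0.51536097 -0.20299372  0.10474917] [-0.34692802 -0.49190381 -2.02017778] [0.05214876 0.03399947 0.05825778] 0.2773467181627686
```

View pics/w6.png

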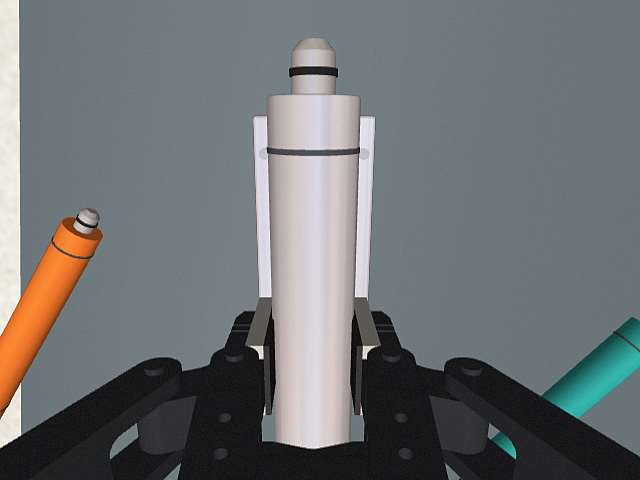

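View pics/zs6.png

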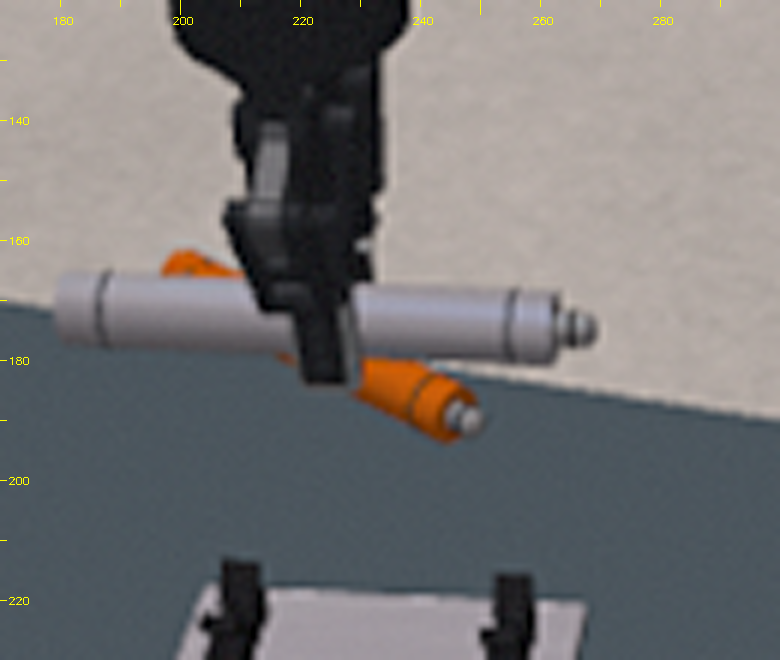

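View pics/zd6.png

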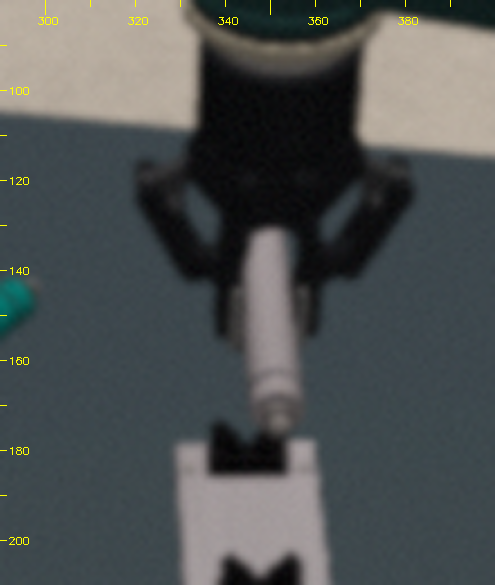

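The cartridge is held level, with its axis about 55 mm behind the stated TCP. Next I'll turn to align with the tray and stop beside it, offset in −x, for an unobstructed wrist look.

Emit:
play_rows --commands '[0,-25,0,0,0,0,10,0,-20,0,0,0.178,0,10,-10,0,50,0,0,0,10,-10,0,50,0,0,0,10,-10,0,50,0,0,0,10,-10,0,50,0,0,0,10,-10,0,50,0,0,0,10,-10,0,50,0,0,0,10,-10,0,50,0,0,0,10,-10,0,50,0,0,0,10,0,0,0,0,0,0,10,0,0,0,0,0,0,10]' --force 80

```text
time_s: 8.2
ee_pos: [0.4354, 0.1965, 0.1508]
ee_rot: [[1.0, -0.001, -0.002], [0.002, -0.001, 1.0], [-0.001, -1.0, -0.001]]
force: [0.6, -0.2, -1.4]
width: 0.278
```

```bash
python3 - <<'E'
from h import *
import pickle
s=read_state();c=capture("wrist");cv2.imwrite('pics/w7.png',c['img']);pickle.dump((s,c),open('w7.pkl','wb'))
print(s['time_s'],s['ee_pos'],s['ee_rot'],s['force'],s['wrist_torque'],s['width'])
E
```

```text
8.2 [0.43537996 0.19645461 0.15078346] [[ 9.99998163e-01 -8.53624699e-04 -1.71624603e-03]
 [ 1.71572772e-03 -6.07555186e-04  9.99998344e-01]
 [-8.54665999e-04 -9.99999451e-01 -6.06089482e-04]] [ 0.64889744 -0.20283874 -1.3684628 ] [-0.03195563 -0.04009545 -0.00678353] 0.27793395302229
```

View pics/w7.png

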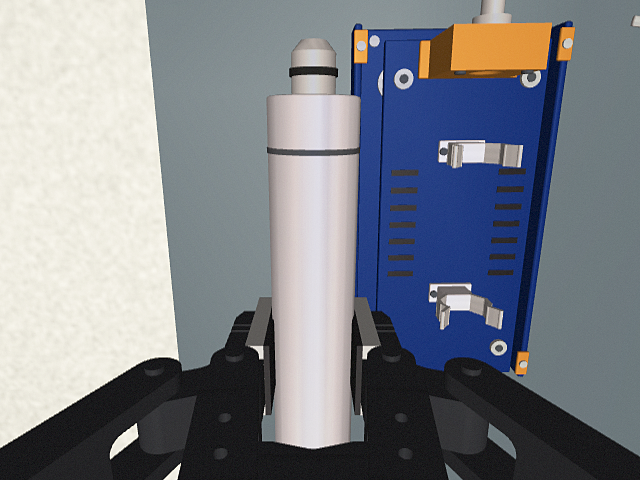

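The whole tray is visible: far clip at (482,153), near clip at (468,305), port block at (487,50). I'll zoom for exact edges.

```bash
python3 - <<'E'
from h import *
a=cv2.imread('pics/w7.png');zoom(a,410,125,540,185,6,'za');zoom(a,410,270,540,370,6,'zb');zoom(a,340,10,590,95,3.2,'zc')
E
```

View pics/za.png

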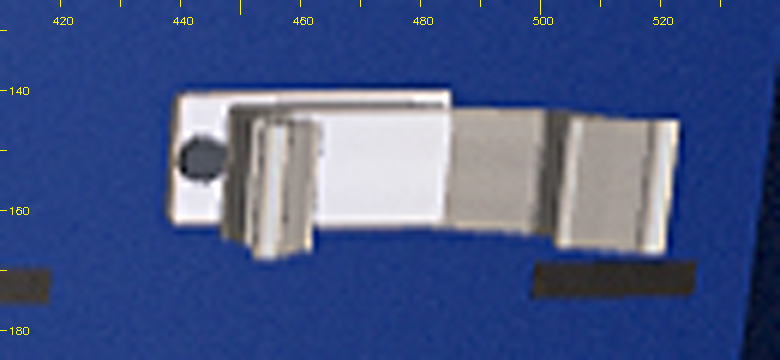

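View pics/zb.png

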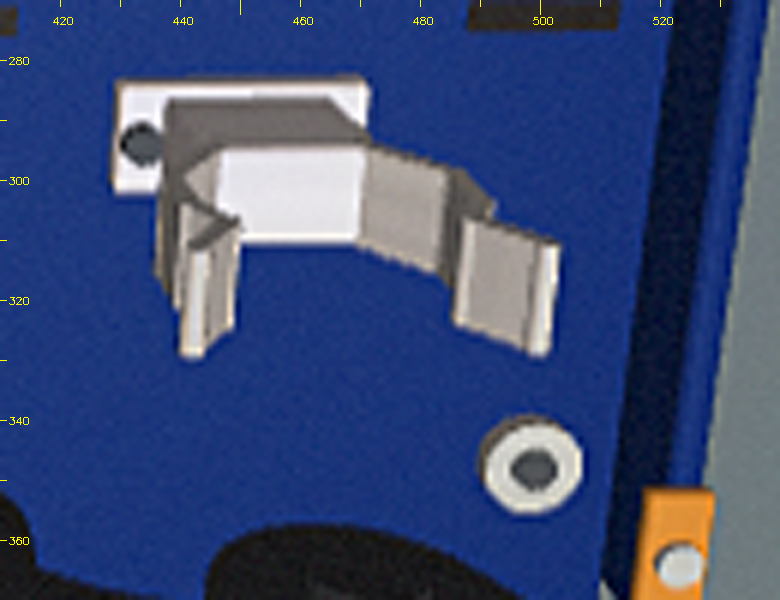

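View pics/zc.png

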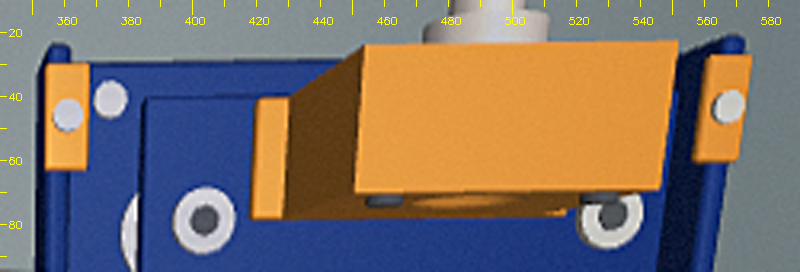

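```bash
python3 - <<'E'
from h import *
import pickle
s,c=pickle.load(open('w7.pkl','rb'))
f=lambda p,z:onz(c,p,z,s)
L=lambda ps,z:np.mean([f(p,z) for p in ps],0)
FL=L([(455.5,145),(455,168)],.084);FR=L([(521,145),(519.5,167)],.084)
NL=L([(444.5,312),(442,329)],.084);NR=L([(501.5,311),(499.5,329)],.084)
print(FL,FR,(FL+FR)/2,FR-FL);print(NL,NR,(NL+NR)/2,NR-NL)
m=((FL+FR)/2+(NL+NR)/2)/2;d=(FL+FR)/2-(NL+NR)/2;print('mid',m,'d',d,'ang',d[0]/d[1])
pl=f((450.8,69.5),.088);pr=f((545.5,69.5),.088);print('port face',pl,pr,(pl+pr)/2,pr-pl)
print('port back',f((453.5,24),.088),f((551.5,22.5),.088))
for p in [(404,79.5),(530,77)]:print('bolt',f(p,.038))
# end of cartridge tip check: shoulder column/row -> depth
inv=lambda p:s['ee_rot'].T@(p-s['ee_pos'])*1000
z=s['ee_pos'][2]+.055
p=f((313.7,95),z+.013);print('shoulder top',inv(p)); print('shoulder',inv(f((313.7,96),z)))
for r,(a,b) in {110:(267,360),250:(271,356)}.items():
    print(r,inv(f((a,r),z))[0],inv(f((b,r),z))[0])
sc=capture('scene');cv2.imwrite('pics/s7.png',sc['img']);zoom(sc['img'],330,120,490,240,5,'zs7')
E
```

```text
[0.51509612 0.24675931 0.084     ] [0.55149655 0.24710793 0.084     ] [0.53329633 0.24693362 0.084     ] [ 3.64004306e-02  3.48620925e-04 -2.77555756e-17]
[0.5169082  0.14607975 0.084     ] [0.55261979 0.14648446 0.084     ] [0.53476399 0.1462821  0.084     ] [0.03571159 0.00040471 0.        ]
mid [0.53403016 0.19660786 0.084     ] d [-0.00146766  0.10065151  0.        ] ang -0.014581601669948143
port face [0.50732795 0.2918503  0.088     ] [0.55686485 0.29194507 0.088     ] [0.5320964  0.29189769 0.088     ] [ 4.95369015e-02  9.47703987e-05 -2.77555756e-17]
port back [0.5067657  0.31346418 0.088     ] [0.55657849 0.31425308 0.088     ]
bolt [0.49306794 0.29119998 0.038     ]
bolt [0.57283869 0.29283905 0.038     ]
shoulder top [ 3.16073529e-03 -6.80458283e+01  7.55469847e+01]
shoulder [ 4.91433477e-02 -5.50461325e+01  7.59959235e+01]
110 -12.812441727329784 12.80761901712819
250 -12.763283580633841 12.824453731054026
```

View pics/zs7.png

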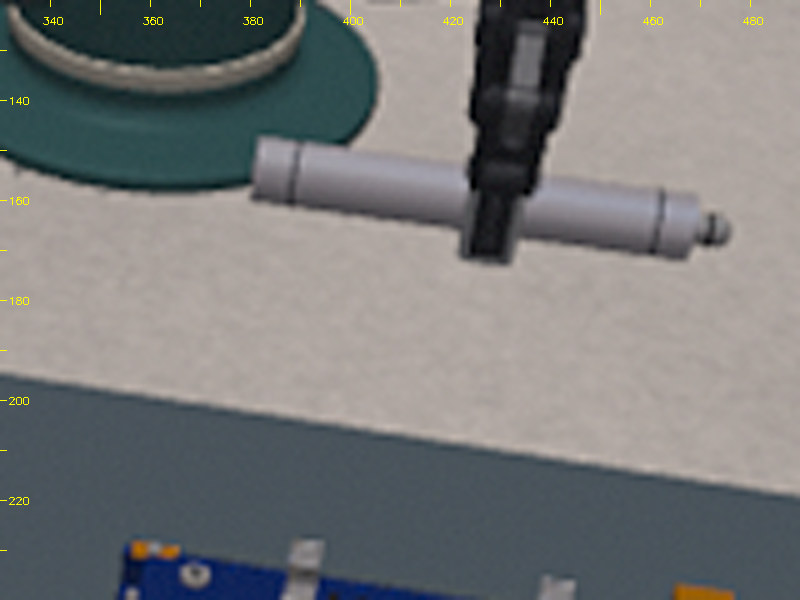

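```bash
python3 - <<'E'
from h import *
sc=capture('scene');sd=capture('side');s=read_state()
for z in(.203,.206):
  e=s['ee_pos'].copy();e[2]=z
  print(z,proj(sc,e+[0,-.0942,0]),proj(sc,e+[0,.0758,0]),proj(sc,e+[0,.0898,0]))
E
```

```text
0.203 [379.86917059 154.57654542] [466.93142882 166.38518172] [474.35545398 167.39213484]
0.206 [380.02199292 153.28029381] [467.27992812 165.07235414] [474.72119864 166.0779694 ]
```

Emit:
play_rows --commands '[40,0,0,0,-0.013,0,10,40,0,0,0,0,0,10,18.5,0,1.4,0,0,0,10,0,30,0,0,0,0,10,0,30,0,0,0,0,10,0,30,0,0,0,0,10,0,14,0,0,0,0,10,0,0,0,0,0,0,10,0,0,0,0,0,0,10]' --force 100

```text
time_s: 9.52
ee_pos: [0.5347, 0.199, 0.0488]
ee_rot: [[1.0, 0.002, -0.014], [0.014, 0.0, 1.0], [0.002, -1.0, 0.0]]
force: [-0.6, 0.7, -1.6]
width: 0.273
```

```bash
python3 - <<'E'
from h import *
import pickle
s=read_state();c=capture("wrist");cv2.imwrite('pics/w8.png',c['img']);pickle.dump((s,c),open('w8.pkl','wb'))
print(s['time_s'],s['ee_pos'],s['ee_rot'],s['force'],s['wrist_torque'],s['width'])
a=capture('scene');b=capture('side')
zoom(a['img'],335,190,495,310,5,'zs8');zoom(b['img'],255,250,365,400,4,'zd8')
E
```

```text
9.525 [0.53470991 0.19895335 0.04878311] [[ 9.99904647e-01  1.55237245e-03 -1.37217533e-02]
 [ 1.37210061e-02  4.90991628e-04  9.99905742e-01]
 [ 1.55896339e-03 -9.99998675e-01  4.69644699e-04]] [-0.57342561  0.73757782 -1.64948267] [ 0.01808648  0.02980791 -0.00744534] 0.2734391917481615
```

View pics/w8.png

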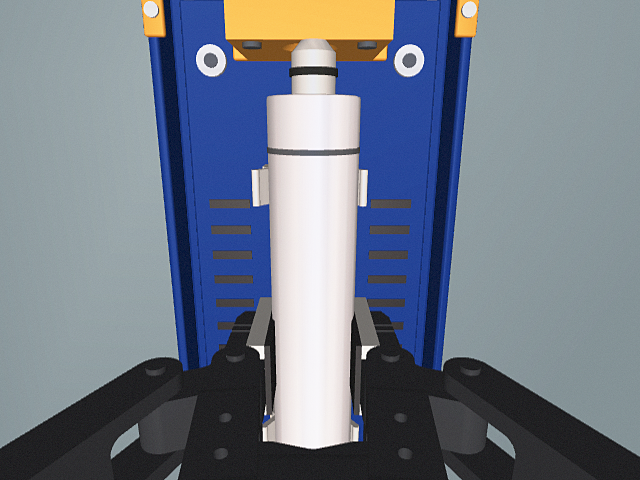

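View pics/zs8.png

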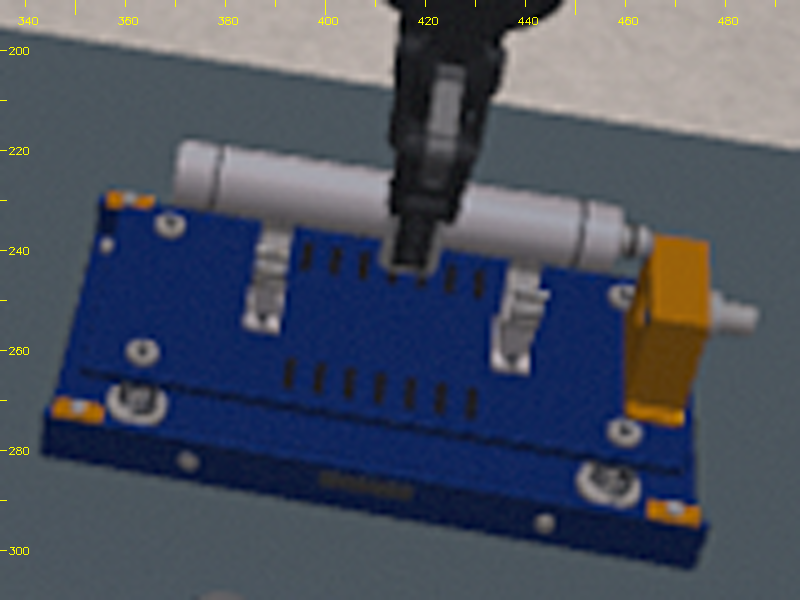

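View pics/zd8.png

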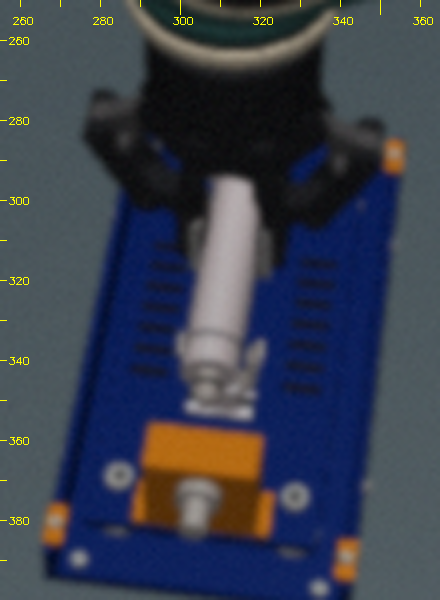

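Force is near zero and the lips are visible symmetrically either side of the tube. I'll trim −0.7 mm in x and −2.2 mm along the axis, then lower onto the lips.

Emit:
play_rows --commands '[-0.7,0,-2.2,0,0,0,10,0,3,0,0,0,0,10,0,3,0,0,0,0,10,0,3,0,0,0,0,10,0,0,0,0,0,0,10,0,0,0,0,0,0,10]' --force 100

```text
time_s: 10.42
ee_pos: [0.5334, 0.1967, 0.0384]
ee_rot: [[1.0, 0.0, -0.014], [0.014, -0.0, 1.0], [0.0, -1.0, -0.0]]
force: [1.0, 0.2, -1.3]
width: 0.275
```

Emit:
play_rows --commands '[0,1.5,0,0,0,0,10,0,1.5,0,0,0,0,10,0,1.5,0,0,0,0,10,0,1.5,0,0,0,0,10,0,0,0,0,0,0,10]'

```text
time_s: 11.05
ee_pos: [0.5333, 0.1967, 0.0322]
ee_rot: [[1.0, -0.0, -0.014], [0.014, -0.0, 1.0], [-0.0, -1.0, -0.0]]
force: [-0.1, -0.7, -1.3]
width: 0.272
```

Emit:
play_rows --commands '[0.6,1,0,0,0,0,10,0,1,0,0,0,0,10,0,1,0,0,0,0,10,0,1,0,0,0,0,10,0,0,0,0,0,0,10]'

```text
time_s: 11.68
ee_pos: [0.5338, 0.1967, 0.0283]
ee_rot: [[1.0, -0.0, -0.014], [0.014, -0.0, 1.0], [-0.0, -1.0, -0.0]]
force: [-2.6, -0.7, 0.9]
width: 0.277
```

Emit:
play_rows --commands '[0,1,0,0,0,0,10,0,1,0,0,0,0,10,0,0,0,0,0,0,10]'

```text
time_s: 12.05
ee_pos: [0.5339, 0.1968, 0.0264]
ee_rot: [[1.0, -0.0, -0.014], [0.014, 0.0, 1.0], [-0.0, -1.0, 0.0]]
force: [-4.3, -0.1, 2.2]
width: 0.274
```

Emit:
play_rows --commands '[-0.8,0,0,0,0,0,10,0,0,0,0,0,0,10,0,0,0,0,0,0,10]'

```text
time_s: 12.42
ee_pos: [0.5335, 0.1968, 0.0266]
ee_rot: [[1.0, 0.001, -0.014], [0.014, 0.0, 1.0], [0.001, -1.0, 0.0]]
force: [3.5, -0.3, 2.8]
width: 0.272
```

Emit:
play_rows --commands '[0,1,0,0,0,0,10,0,1,0,0,0,0,10,0,0,0,0,0,0,10]'

```text
time_s: 12.8
ee_pos: [0.5334, 0.1967, 0.0246]
ee_rot: [[1.0, 0.001, -0.014], [0.014, 0.0, 1.0], [0.001, -1.0, 0.0]]
force: [3.1, -0.4, 4.2]
width: 0.274
```

```bash
python3 - <<'E'
from h import *
s=read_state();print(s['force'],s['wrist_torque'])
E
```

```text
[ 3.14891935 -0.3589133   4.24958791] [ 0.05256672 -0.37865816 -0.00228715]
```

Emit:
play_rows --commands '[0.3,1,0,0,0,0,10,0,1,0,0,0,0,10,0,1,0,0,0,0,10,0,0,0,0,0,0,10]'

```text
time_s: 13.3
ee_pos: [0.5336, 0.1968, 0.0219]
ee_rot: [[1.0, 0.0, -0.014], [0.014, 0.0, 1.0], [0.0, -1.0, 0.0]]
force: [-0.0, -0.5, 8.4]
width: 0.274
```

Emit:
play_rows --commands '[0,1,0,0,0,0,10,0,1,0,0,0,0,10,0,0,0,0,0,0,10]'

```text
time_s: 13.68
ee_pos: [0.5337, 0.1968, 0.0201]
ee_rot: [[1.0, 0.001, -0.014], [0.014, 0.0, 1.0], [0.001, -1.0, 0.0]]
force: [-1.3, -1.5, 10.7]
width: 0.272
```

Emit:
play_rows --commands '[0,1,0,0,0,0,10,0,1,0,0,0,0,10,0,0,0,0,0,0,10]'

```text
time_s: 14.05
ee_pos: [0.5338, 0.1969, 0.0183]
ee_rot: [[1.0, 0.001, -0.014], [0.014, 0.0, 1.0], [0.001, -1.0, 0.0]]
force: [-2.1, -0.8, 11.9]
width: 0.274
```

```bash
python3 - <<'E'
from h import *
s=read_state();print(s['force'],s['wrist_torque'],s['ee_pos'])
E
```

```text
[-2.12971378 -0.78907152 11.92386409] [-0.04377381  0.2736978  -0.02610528] [0.53375726 0.19689473 0.01830045]
```

Emit:
play_rows --commands '[-0.2,1,0,0,0,0,10,0,0,0,0,0,0,10]'

```text
time_s: 14.3
ee_pos: [0.5337, 0.1969, 0.0174]
ee_rot: [[1.0, 0.001, -0.014], [0.014, 0.0, 1.0], [0.001, -1.0, 0.0]]
force: [-1.5, 0.2, 12.7]
width: 0.277
```

Emit:
play_rows --commands '[0,1,0,0,0,0,10,0,0,0,0,0,0,10]'

```text
time_s: 14.55
ee_pos: [0.5337, 0.197, 0.0165]
ee_rot: [[1.0, 0.001, -0.014], [0.014, 0.001, 1.0], [0.001, -1.0, 0.001]]
force: [-1.7, 0.4, 14.2]
width: 0.272
```

Emit:
play_rows --commands '[0,1,0,0,0,0,10,0,0,0,0,0,0,10]'

```text
time_s: 14.8
ee_pos: [0.5337, 0.1969, 0.0154]
ee_rot: [[1.0, 0.001, -0.014], [0.014, 0.001, 1.0], [0.001, -1.0, 0.001]]
force: [-1.4, -0.2, 11.9]
width: 0.274
```

Emit:
play_rows --commands '[0,0.5,0,0,0,0,10,0,0,0,0,0,0,10]'

```text
time_s: 15.05
ee_pos: [0.5334, 0.1969, 0.014]
ee_rot: [[1.0, 0.0, -0.014], [0.014, 0.0, 1.0], [0.0, -1.0, 0.0]]
force: [2.8, 1.3, 3.2]
width: 0.273
```

```bash
python3 - <<'E'
from h import *
s=read_state();print(s['time_s'],s['force'],s['wrist_torque'],s['ee_pos'])
a=capture('scene');b=capture('side')
zoom(a['img'],335,190,495,310,5,'zs9');zoom(b['img'],255,250,365,400,4,'zd9')
c=capture('wrist');cv2.imwrite('pics/w9.png',c['img'])
E
```

```text
15.05 [2.80948658 1.28570461 3.21327248] [ 0.30873131 -0.44268808  0.04488647] [0.53338344 0.19685943 0.01400533]
```

View pics/zs9.png

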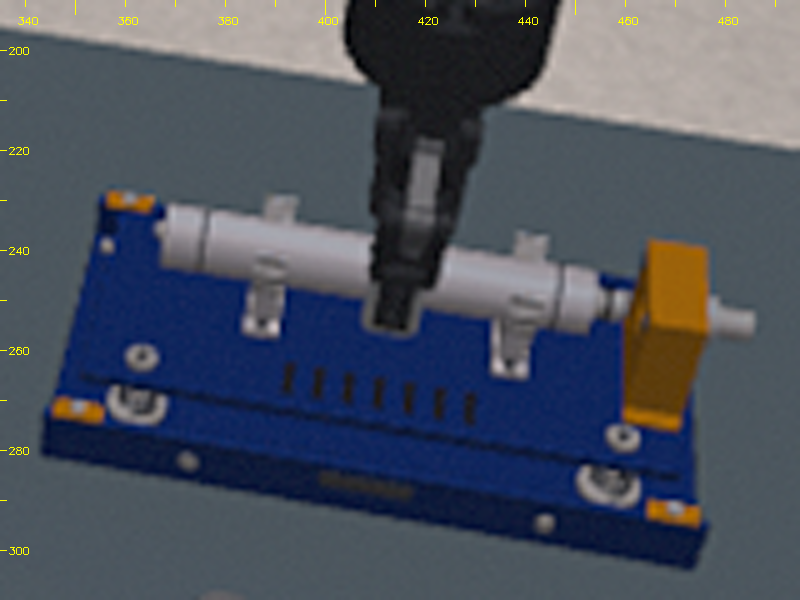

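View pics/w9.png

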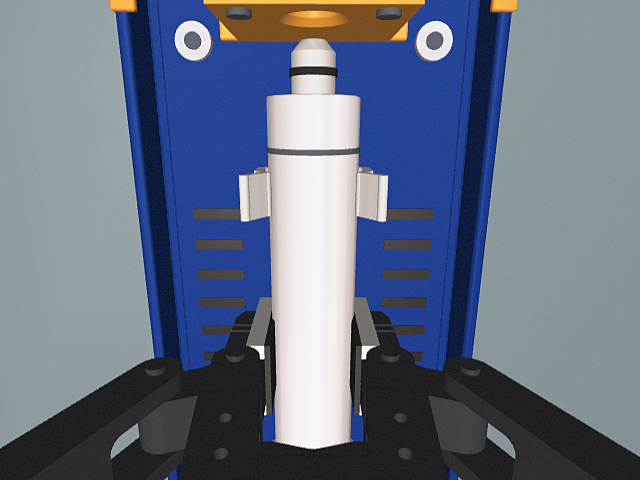

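Emit:
play_rows --commands '[0.2,-1,0,0,0,0,10,0,-1,0,0,0,0,10,0,0,0,0,0,0,10]'

```text
time_s: 15.58
ee_pos: [0.5334, 0.1968, 0.0158]
ee_rot: [[1.0, -0.0, -0.014], [0.014, 0.0, 1.0], [-0.0, -1.0, 0.0]]
force: [3.3, 4.2, 0.7]
width: 0.272
```

```bash
python3 - <<'E'
from h import *
import pickle
s=read_state();print(s['time_s'],s['force'],s['wrist_torque'],s['ee_pos'])
a=capture('scene');b=capture('side');pickle.dump((a,b),open('sd10.pkl','wb'))
zoom(a['img'],360,215,480,275,6.5,'zs10');zoom(b['img'],255,250,365,400,4,'zd10')
E
```

```text
15.575 [3.30868559 4.2323785  0.67516969] [ 0.59234595 -0.60376589  0.05266291] [0.53338317 0.19677135 0.01579518]
```

View pics/zs10.png

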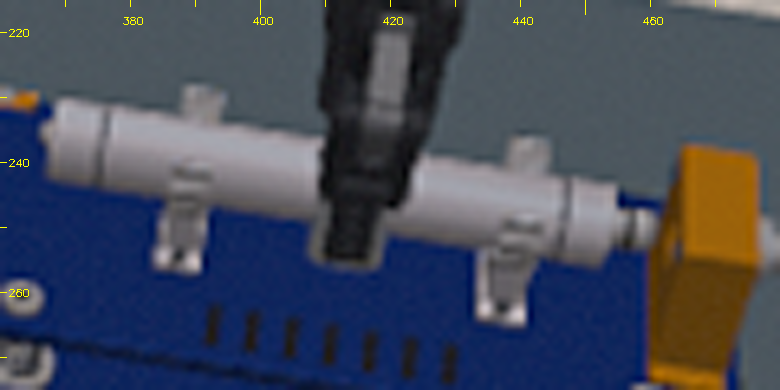

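View pics/zd10.png

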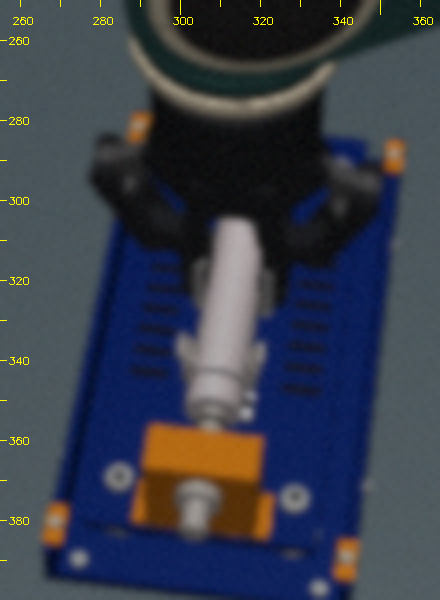

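The lips of both clips now stand above the tube, and the force collapsed as it snapped in. I'll open slightly to relax the side loads and check how it lies.

Emit:
play_rows --commands '[0,0,0,0,0,0,50,0,0,0,0,0,0,50,0,0,0,0,0,0,50,0,0,0,0,0,0,50]'

```text
time_s: 16.18
ee_pos: [0.5333, 0.1966, 0.0158]
ee_rot: [[1.0, -0.0, -0.014], [0.014, -0.0, 1.0], [-0.0, -1.0, -0.0]]
force: [-0.2, 0.5, -0.1]
width: 0.586
```

```bash
python3 - <<'E'
from h import *
import pickle
s=read_state();c=capture('wrist');print(s['time_s'],s['force'],s['wrist_torque'],s['ee_pos'],s['width'])
cv2.imwrite('pics/w11.png',c['img']);pickle.dump((s,c),open('w11.pkl','wb'))
g=cv2.cvtColor(c['img'],cv2.COLOR_BGR2GRAY).astype(int)
inv=lambda p:s['ee_rot'].T@(p-s['ee_pos'])*1000
col=np.diff(g[20:170,313]);print([(int(i)+20,int(col[i])) for i in np.where(np.abs(col)>14)[0]])
for r in (110,130,230,250,350,400):
    row=np.diff(g[r,230:400]);print(r,[(int(i)+230,int(row[i])) for i in np.where(np.abs(row)>30)[0]])
E
```

```text
16.175 [-0.24071932  0.46291074 -0.1293534 ] [0.02411243 0.0021086  0.0612177 ] [0.53333926 0.19661838 0.01581313] 0.586270377168981
[(25, -46), (26, -30), (36, 20), (37, 100), (48, 30), (64, -63), (65, -110), (66, -37), (72, -15), (73, 154), (74, 63), (92, -73), (93, 66), (148, -74), (149, -84), (154, 79), (155, 80)]
110 [(266, 102), (359, -43), (360, -51)]
130 [(266, 45), (267, 53), (359, -73)]
230 [(269, 83), (356, -69)]
250 [(270, 87), (355, -63)]
350 [(242, 43), (272, 51), (273, 68), (352, -61), (382, -39)]
400 [(274, 103), (351, -84)]
```

View pics/w11.png

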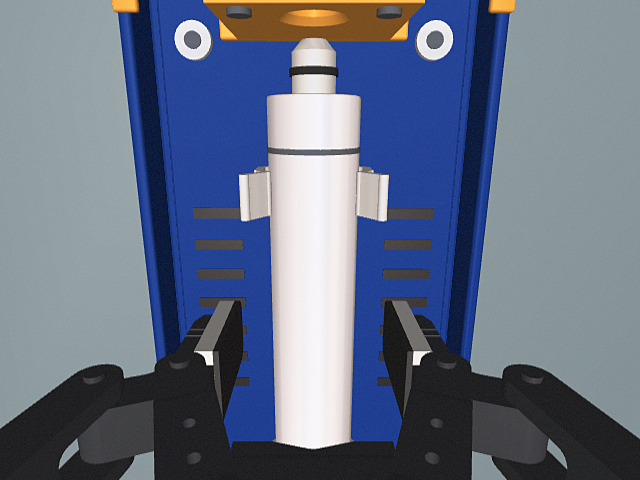

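The tube is still centred (edges 266.5/359.5, centre 313.0), parallel and level, and the deck is unloaded. I'll re-grip it where it lies and slide.

Emit:
play_rows --commands '[0,0,0,0,0,0,10,0,0,0,0,0,0,10,0,0,0,0,0,0,10,0,0,0,0,0,0,10,0,0,0,0,0,0,10]' --force 60

```text
time_s: 16.85
ee_pos: [0.5335, 0.1967, 0.0159]
ee_rot: [[1.0, 0.0, -0.014], [0.014, -0.0, 1.0], [0.0, -1.0, -0.0]]
force: [-0.0, 0.1, 0.1]
width: 0.288
```

Emit:
play_rows --commands '[0,0,1,0,0,0,10,0,0,1,0,0,0,10,0,0,1,0,0,0,10,0,0,0,0,0,0,10]'

```text
time_s: 17.35
ee_pos: [0.5335, 0.1998, 0.0159]
ee_rot: [[1.0, 0.0, -0.014], [0.014, 0.0, 1.0], [0.0, -1.0, 0.0]]
force: [1.0, -2.9, 0.9]
width: 0.281
```

Emit:
play_rows --commands '[0,0,1,0,0,0,10,0,0,1,0,0,0,10,0,0,1,0,0,0,10]'

```text
time_s: 17.73
ee_pos: [0.5334, 0.2028, 0.0159]
ee_rot: [[1.0, 0.0, -0.014], [0.014, -0.0, 1.0], [0.0, -1.0, -0.0]]
force: [1.7, -3.6, 0.8]
width: 0.282
```

Emit:
play_rows --commands '[0,0,1,0,0,0,10,0,0,1,0,0,0,10]'

```text
time_s: 17.98
ee_pos: [0.5334, 0.2048, 0.0159]
ee_rot: [[1.0, 0.0, -0.014], [0.014, -0.0, 1.0], [0.0, -1.0, -0.0]]
force: [1.2, -4.2, -0.0]
width: 0.283
```

Emit:
play_rows --commands '[0,0,0.5,0,0,0,10,0,0,0.5,0,0,0,10]'

```text
time_s: 18.23
ee_pos: [0.5333, 0.2057, 0.0159]
ee_rot: [[1.0, -0.0, -0.014], [0.014, -0.0, 1.0], [-0.0, -1.0, -0.0]]
force: [0.9, -2.9, 1.2]
width: 0.286
```

```bash
python3 - <<'E'
from h import *
s=read_state();c=capture('wrist');print(s['time_s'],s['force'],s['wrist_torque'],s['ee_pos'],s['width'])
cv2.imwrite('pics/w12.png',c['img'][:330])
E
```

```text
18.225 [ 0.91642138 -2.94500505  1.15481219] [-0.60771142 -0.29586429  0.05108547] [0.53332073 0.20574197 0.01588375] 0.2861013697229996
```

View pics/w12.png

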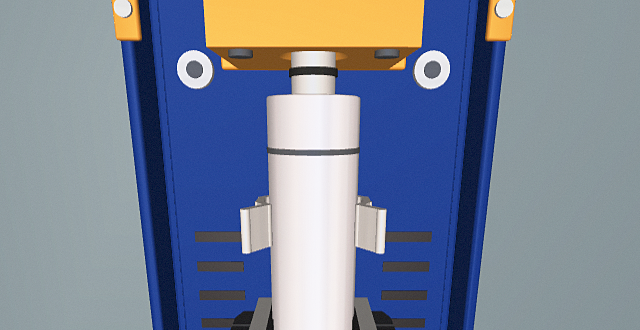

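The spigot has entered the bore cleanly; sliding friction is about 3–4 N and the shoulder is about 10 mm short of the face. Continuing in small steps.

Emit:
play_rows --commands '[0,0,0.5,0,0,0,10,0,0,0.5,0,0,0,10]'

```text
time_s: 18.52
ee_pos: [0.5333, 0.2067, 0.0159]
ee_rot: [[1.0, 0.0, -0.014], [0.014, -0.0, 1.0], [0.0, -1.0, -0.0]]
force: [2.0, -4.3, -0.0]
width: 0.279
```

Emit:
play_rows --commands '[0,0,0.5,0,0,0,10,0,0,0.5,0,0,0,10]'

```text
time_s: 18.77
ee_pos: [0.5333, 0.2077, 0.0159]
ee_rot: [[1.0, 0.0, -0.014], [0.014, 0.0, 1.0], [0.0, -1.0, 0.0]]
force: [1.8, -3.8, 0.9]
width: 0.286
```

Emit:
play_rows --commands '[0,0,0.5,0,0,0,10,0,0,0.5,0,0,0,10]'

```text
time_s: 19.02
ee_pos: [0.5333, 0.2087, 0.0159]
ee_rot: [[1.0, -0.0, -0.014], [0.014, 0.0, 1.0], [-0.0, -1.0, 0.0]]
force: [0.3, -4.1, 0.3]
width: 0.283
```

Emit:
play_rows --commands '[0,0,0.5,0,0,0,10,0,0,0.5,0,0,0,10]'

```text
time_s: 19.27
ee_pos: [0.5333, 0.2098, 0.0159]
ee_rot: [[1.0, 0.0, -0.014], [0.014, 0.0, 1.0], [0.0, -1.0, 0.0]]
force: [1.6, -3.8, 1.0]
width: 0.285
```

Emit:
play_rows --commands '[0,0,0.5,0,0,0,10,0,0,0.4,0,0,0,10]'

```text
time_s: 19.52
ee_pos: [0.5333, 0.2107, 0.0159]
ee_rot: [[1.0, 0.0, -0.014], [0.014, 0.0, 1.0], [0.0, -1.0, 0.0]]
force: [1.7, -3.0, 0.9]
width: 0.284
```

Emit:
play_rows --commands '[0,0,0.5,0,0,0,10,0,0,0.4,0,0,0,10]'

```text
time_s: 19.77
ee_pos: [0.5333, 0.2114, 0.0159]
ee_rot: [[1.0, 0.0, -0.014], [0.014, -0.0, 1.0], [-0.0, -1.0, -0.0]]
force: [2.2, -6.3, 0.6]
width: 0.283
```

Emit:
play_rows --commands '[0,0,0.3,0,0,0,10,0,0,0,0,0,0,10]'

```text
time_s: 20.02
ee_pos: [0.5332, 0.2116, 0.0158]
ee_rot: [[1.0, -0.0, -0.014], [0.014, -0.0, 1.0], [-0.0, -1.0, -0.0]]
force: [1.9, -5.2, 0.4]
width: 0.284
```

Emit:
play_rows --commands '[0,0,0.3,0,0,0,10,0,0,0,0,0,0,10]'

```text
time_s: 20.27
ee_pos: [0.5332, 0.2117, 0.0159]
ee_rot: [[1.0, -0.0, -0.014], [0.014, -0.001, 1.0], [-0.0, -1.0, -0.001]]
force: [2.4, -7.0, 0.9]
width: 0.286
```

```bash
python3 - <<'E'
from h import *
import pickle
s=read_state();c=capture('wrist');print(s['time_s'],s['force'],s['wrist_torque'],s['ee_pos'],s['width'])
cv2.imwrite('pics/w13.png',c['img'][:330]);pickle.dump((s,c),open('w13.pkl','wb'))
E
```

```text
20.275 [ 2.42876385 -6.95568634  0.91933608] [-1.05161955 -0.26400544  0.05436369] [0.53324869 0.21174403 0.01585365] 0.2858335040812253
```

View pics/w13.png

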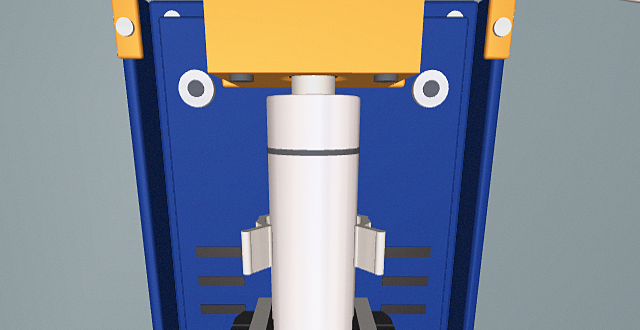

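Force has risen steadily from about 3.7 N to 7 N while the motion stalled, and the moment agrees: the spigot is on the seal, with the shoulder about 4.5 mm short of the face. One small step more for margin.

Emit:
play_rows --commands '[0,0,0.4,0,0,0,10,0,0,0,0,0,0,10,0,0,0,0,0,0,10]'

```text
time_s: 20.7
ee_pos: [0.5332, 0.212, 0.0158]
ee_rot: [[1.0, -0.0, -0.014], [0.014, -0.001, 1.0], [-0.0, -1.0, -0.001]]
force: [2.2, -7.7, 1.2]
width: 0.286
```

Emit:
play_rows --commands '[0,0,0.3,0,0,0,10,0,0,0,0,0,0,10,0,0,0,0,0,0,10]'

```text
time_s: 21.08
ee_pos: [0.5332, 0.2121, 0.0158]
ee_rot: [[1.0, -0.0, -0.014], [0.014, -0.001, 1.0], [-0.0, -1.0, -0.001]]
force: [1.9, -10.1, 0.3]
width: 0.286
```

```bash
python3 - <<'E'
from h import *
s=read_state();print(s['force'],s['wrist_torque'],s['ee_pos'])
E
```

```text
[  1.87665615 -10.06646407   0.30463667] [-1.49743634 -0.3040133   0.07785829] [0.53323097 0.21209175 0.01577587]
```

About 10 N in total, so roughly 6 N on the seal. Releasing and retreating straight up.

Emit:
play_rows --commands '[0,0,0,0,0,0,60,0,0,0,0,0,0,60,0,0,0,0,0,0,60,0,0,0,0,0,0,60,0,0,0,0,0,0,60]'

```text
time_s: 21.7
ee_pos: [0.5332, 0.2129, 0.0159]
ee_rot: [[1.0, -0.0, -0.014], [0.014, 0.0, 1.0], [-0.0, -1.0, 0.0]]
force: [0.4, -0.9, 0.3]
width: 0.705
```

```bash
python3 - <<'E'
from h import *
import pickle
s=read_state();c=capture('wrist');print(s['time_s'],s['force'],s['ee_pos'],s['width'])
cv2.imwrite('pics/w14.png',c['img']);pickle.dump((s,c),open('w14.pkl','wb'))
E
```

```text
21.7 [ 0.41446587 -0.93170119  0.25929767] [0.53319267 0.21288332 0.01589399] 0.7048800840559196
```

View pics/w14.png

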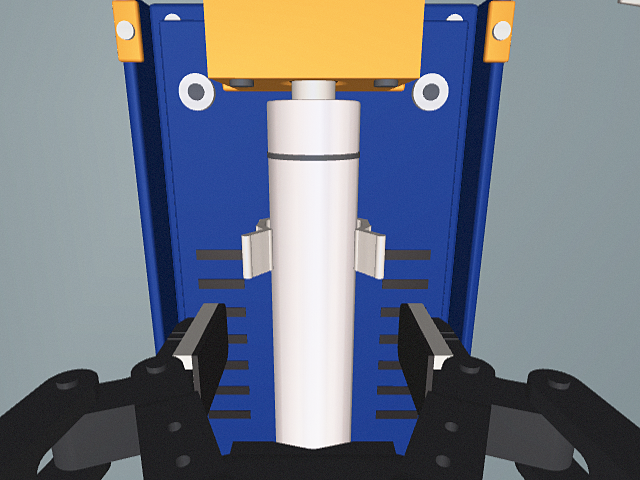

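```bash
python3 - <<'E'
from h import *
import pickle
for n in ('w11','w13','w14'):
    s,c=pickle.load(open(n+'.pkl','rb'));g=cv2.cvtColor(c['img'],cv2.COLOR_BGR2GRAY).astype(float)
    k=g[:, 300:327].mean(1);d=np.diff(k)
    b=c['img'][:,:,0].astype(float);hh=cv2.cvtColor(c['img'],cv2.COLOR_BGR2GRAY).astype(float)
    f=np.diff(hh[:,260:285].mean(1))
    r=[(i,round(d[i])) for i in range(5,115) if abs(d[i])>10];rf=[(i,round(f[i])) for i in range(5,92) if abs(f[i])>8]
    print(n,s['ee_pos'],r,rf)
E
```

```text
w11 [0.53333926 0.19661838 0.01581313] [(8, 13), (9, 87), (15, -15), (16, -21), (25, -51), (26, -22), (37, 71), (38, 26), (48, 29), (64, -42), (65, -111), (66, -50), (67, 11), (72, -17), (73, 131), (74, 75), (92, -70), (93, 67), (94, 11)] [(40, -10), (41, -10)]
w13 [0.53324869 0.21174403 0.01585365] [(71, -60), (72, -70), (73, -18), (74, 127), (75, 42), (92, -12), (93, -23), (94, 41)] [(71, -60), (72, -67)]
w14 [0.53319267 0.21288332 0.01589399] [(76, -13), (77, -84), (78, -52), (79, 123), (80, 50), (98, -58), (99, 59)] [(76, -13), (77, -81), (78, -38), (90, -15)]
```

```bash
python3 - <<'E'
from h import *
import pickle
for n,f,sh in (('w13',72.4,94),('w14',78.2,99.2)):
    s,c=pickle.load(open(n+'.pkl','rb'))
    a=onz(c,(313,sh),.085,s)[1];b=onz(c,(272,f),.088,s)[1];print(n,'shoulder',a,'face',b,'gap',b-a)
s,c=pickle.load(open('w11.pkl','rb'));print('w11 sh',onz(c,(313,93.5),.085,s)[1],'face',onz(c,(272,9.2),.088,s)[1])
E
```

```text
w13 shoulder 0.2874990680614629 face 0.29194334826679247 gap 0.004444280205329554
w14 shoulder 0.2873956010439584 face 0.2917716941191369 gap 0.0043760930751785
w11 sh 0.2724502640523299 face 0.2900020113205504
```

Emit:
play_rows --commands '[0,-10,0,0,0,0,60,0,-20,0,0,0,0,60,0,-30,0,0,0,0,60,0,-30,0,0,0,0,60,0,-10,0,0,0,0,60,0,0,0,0,0,0,60,0,0,0,0,0,0,60]'

```text
time_s: 22.62
ee_pos: [0.5328, 0.2127, 0.1148]
ee_rot: [[1.0, -0.001, -0.014], [0.014, -0.0, 1.0], [-0.001, -1.0, -0.0]]
force: [-0.2, -0.0, -0.7]
width: 0.706
```

```bash
python3 - <<'E'
from h import *
import pickle
s=read_state();c=capture('wrist');print(s['time_s'],s['force'],s['ee_pos'],s['qvel'])
cv2.imwrite('pics/w15.png',c['img']);pickle.dump((s,c),open('w15.pkl','wb'))
a=capture('scene');cv2.imwrite('pics/s15.png',a['img'])
E
```

```text
22.625 [-0.198221   -0.01008202 -0.65906275] [0.53280603 0.21265883 0.11484398] [ 1.24534104e-04  6.20129209e-03  3.03772748e-03  6.27655667e-04
  2.82813033e-03 -3.96293582e-05]
```

View pics/w15.png

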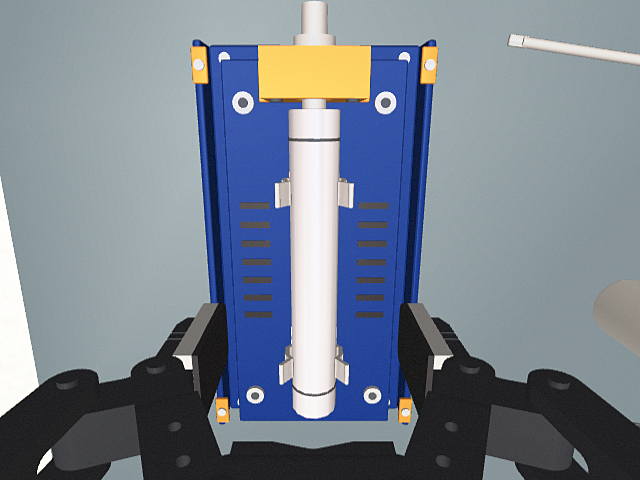

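View pics/s15.png

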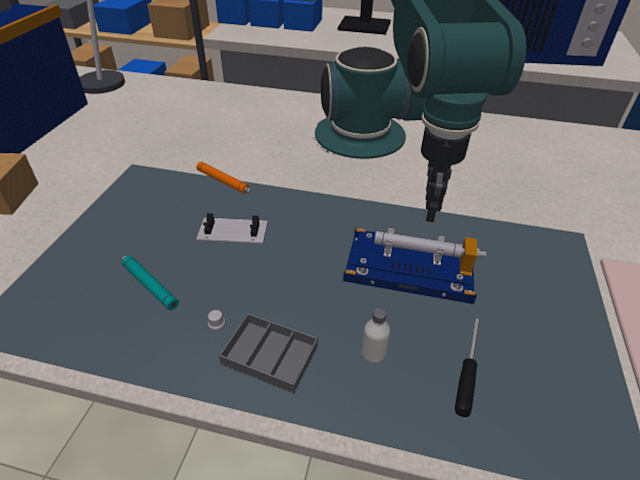

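The cartridge lies in both clips with its spigot in the port, and the bystanders are where they were. A last numeric check for creep.

```bash
python3 - <<'E'
from h import *
import pickle
s,c=pickle.load(open('w15.pkl','rb'));g=cv2.cvtColor(c['img'],cv2.COLOR_BGR2GRAY).astype(float)
d=np.diff(g[:,306:321].mean(1));f=np.diff(g[:,270:285].mean(1))
def sub(d,lo,hi):
    i=np.arange(lo,hi);w=np.abs(d[lo:hi])*(np.abs(d[lo:hi])>8);return (i*w).sum()/w.sum()+.5,[(int(k),round(d[k])) for k in i if abs(d[k])>8]
print(sub(d,98,116),sub(f,92,106))
s2=sub(d,104,114)[0];f2=sub(f,92,106)[0]
print('shoulder',onz(c,(313.5,s2),.085,s),'face',onz(c,(277,f2),.088,s))
for r in(150,260,390):
    row=np.diff(g[r,280:350]);i=np.where(np.abs(row)>30)[0]+280;m=(i[0]+i[-1]+1)/2+.5;print(r,i,onz(c,(m,r),.072,s))
E
```

```text
(np.float64(102.85820076796489), [(98, 66), (107, -25), (108, 30)]) (np.float64(98.3904214559387), [(96, -14), (97, -81), (98, -43), (99, 10), (100, -13), (102, 14)])
shoulder [0.5319758  0.28780152 0.085     ] face [0.51536591 0.29166501 0.088     ]
150 [288 338 339] [0.53279757 0.26797633 0.072     ]
260 [290 336 337] [0.5336982  0.20970515 0.072     ]
390 [291 292 294 295 296 297 299 327 328 329 331 332 334 335] [0.53465283 0.12877554 0.072     ]
```

```bash
python3 -c "
from workcell import hand_in
print(hand_in())"
```

```text
the job is handed in; nothing more can be done
None
```

The cartridge is snapped down in both clips with its spigot in the port, released, and the job was handed in at about 22.7 s of the 51 s allowed. `hand_in` gave no verdict.

**What I did**
- I lifted it from the cradle and pressed it straight down. The highest reading between pressing steps was about 14 N, or about 16 N with the cartridge's weight, so the deck sank about 8 mm. The force then collapsed as the clips snapped.
- I opened the jaws to relax side loads, gripped again and slid it home. Sliding friction was 3–4 N. At the seal the force rose to 10 N while the motion stalled, so roughly 6 N was on the seal when I let go.

**Last checks**
- **Direction:** the axis is parallel to the clip line, with a slope of -0.0137 against -0.0146 measured for the clips.
- **Depth:** the shoulder is about 4 mm short of the port face. Two pictures gave 4.4 mm and then 3.9 mm, which is within measuring error and shows no creep backwards.
- **Surroundings:** the gripper is clear with near-zero force, and the scene picture shows the other objects where they were.

**What disagreed or is unconfirmed**
- **Fingertips:** the real fingertips sit about 37 mm behind the stated TCP. My first close therefore shut just above the tube without gripping it. I measured the offset in the pictures and used it from then on.
- **Side force:** it reached about 4 N while I centred the tube on the lips.
- **Seal force:** I did not measure it after release. That it still presses is inferred from the clip friction, and the tube sprang back only about 0.4 mm.

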